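Sort the airway kit after intubation practice

ROBOT

A 7-joint arm with a two-finger parallel gripper is mounted at the origin on the work surface. World frame = base frame: x ahead of the robot, y to its left, z up, the work surface at z = 0. Lengths are in m, angles in rad, forces in N, time in s.
With the tool pointing down it reaches from about 0.4 to 0.875 m from the base axis. Payload 4.4 kg.
Tool frame: the origin (TCP) lies midway between the tips of the shut fingers; the grasp point (between the pads) lies 19 mm behind it; z points along the fingers, y is the line along which they close (so a half turn about z gives the same grasp; the last joint's range is limited). The gripper opens to 85 mm and grips with 20 to 120 N. Pads are 22 mm wide; open, the fingers measure 114 mm over their backs; the gripper's body (76 mm by 85 mm) begins 54 mm behind the grasp point. The pads swing forward as they close: fully open they stand 13 mm farther back than shut.
Start: joints at [1.19, 0.628, 0.038, 1.517, -0.027, 0.996, -0.02], TCP at [0.201, -0.618, 0.231] pointing down, gripper open.
Joint ranges: [-3.06, 3.06], [-0.37, 2.12], [-1.25, 1.32], [0.18, 2.47], [-1.1, 4.24], [0.23, 1.98], [-2.94, 2.94]. Speed limits (rad/s): [2.57, 2.57, 3.14, 3.14, 3.14, 3.14, 3.14].

INTERFACE

Orientations are given as a rotation vector (axis times angle).
In Python, from rig import status, eyes, job gives the robot as it stands.
- The arm moves only by the shell command python3 -m inch 'ROWS' [FORCE]. ROWS is JSON, a list of rows, each an object of numbers: "grip": the finger opening in m, from 0 to 0.0854; "dx", "dy", "dz": the shift along the tool's x, y, z in m; "ax", "ay", "az": the turn, a rotation vector about the tool's x, y, z in degrees. A call has 1 to 5 rows; each row shifts and turns the commanded pose from where the row before left it, along the tool's axes as they then stand; what a row does not reach is not made up. A row lasts 1/12 s, in which the tool goes at most 41.7 mm and 7.16 degrees, less where a joint would pass 70% of its speed; a pose out of reach is approached as far as the arm can. A call is refused whole if a number of a shift passes 0.0417 or a number of a turn 7.16, either way. A call with a gripper value outside its range is refused whole. The fingers move at their own pace and stop on an object; FORCE is the grip in N (left out, the last holds). Time passes only in rows, so rows that do not move let the fingers close. It gives the time, the measured TCP pose, the force, the opening and the grip force at its end, in the units of the state.
- status.read_state(): the state, without advancing time (a new reading comes with each control period).
- eyes.snapshot(name): name is "side" or "top"; returns a dict with "img" (420x560x3 uint8, red, green, blue), "range_z" (420x560 float32, m along the optical axis (not along the pixel's ray), 0 where there is no reading), "fx", "fy", "cx", "cy" (pixels), "world_from_camera" (4x4, takes a point from camera to world coordinates). Camera axes: x right, y down, z forward; pixel columns grow to the right and rows downward; lengths in m; the calibration is good to about 2 mm. A picture is of the moment at which its call begins.
- job.close_job(): hands the job in; it is judged then, once.
The state is a dict: "t": time; "joint_positions": joint angles; "dq": joint speeds; "joint_torque": joint torques, N m; "eef_pos": TCP position; "ee_rot": TCP orientation; "force": force on the tool from outside, world axes, zero at the start; "torque": the same for the moment, N m; "opening": finger opening in m; "grip_force": force on a finger pad.
Only numpy, scipy, OpenCV 4.12 (cv2) and the standard library are available. Lean on these libraries where they do the work, as an engineer would, in place of code of your own. Each camera call takes 0.05 s, during which the arm holds its last target. There are 200 camera calls.

TASK

Intubation practice is over: sort the used kit on the table. Lay both steel laryngoscope blades flat on the floor of the steel instrument tray for sterilising, neither one resting on the other; bed the laryngoscope handle down in the foam slot of its grey case; and put the single-use syringe and the white oral airway in the pulp kidney dish for disposal. Lower the metal parts into place rather than dropping them, and leave the gel bottle and the roll of tape where they stand.

Things in the scene. Friction and masses are not known exactly. Their poses are not given: they have to be found in the camera images.
- handle: laryngoscope handle of ribbed steel, lying: round bar 27 mm thick, 120 mm long, with a 28 mm square hook-on head (slot between two cheeks) at its +x end and a 28 mm eight-sided dark cap at the -x end, which keep it from rolling. Origin on its axis at mid length, 14 mm above what it lies on; x along its length. Grip it across y at the origin; 0.2 kg. Either way round in its case
- curved_blade: curved laryngoscope blade of steel, lying on its side, its bow seen from above: about 125 mm long, 16 mm high, 17 mm wide across the middle, a 17 x 20 mm block at its -x heel. Origin at the middle of the bow, centred in its width, 8 mm above what it lies on; x along the blade there (tip at +x); both ends bend towards +y, reaching 28 mm that way. Grip it across y at the origin; 0.09 kg
- straight_blade: straight laryngoscope blade of steel, lying on its side: a narrow channel open at the top, about 131 mm long, 16 mm high, 14 mm wide, with a 17 x 20 mm block at its -x heel and a slightly bent tip at +x. Origin at mid length, centred in its width, 8 mm above what it lies on; x along its length. Grip it across y at the origin; 0.08 kg
- airway: oral airway of white plastic, lying on its side: a short curved flat tube, 12 mm wide seen from above, 18 mm high, about 95 mm from end to end, with a 34 mm wide flange at its -x end. Origin on the tube's middle line at its bow, 9 mm above what it lies on; x along the tube there, both ends bend towards +y (flange to 40 mm, tip to 20 mm). Grip it across y at the origin; 20 g
- syringe: small syringe, lying: clear round barrel 16 mm thick, 101 mm long overall with its nozzle (+x end) and white plunger (-x end); a 34 mm wide finger flange 29 mm behind the origin keeps it from rolling. Origin on its axis, 8 mm above what it lies on, on the barrel; x along its length. Grip it across y at the origin; 20 g
- tray: fixed steel instrument tray, open rectangle 170 mm (x) by 230 mm (y), 24 mm high, straight walls 2 mm thick, flat floor 2 mm above the table. Origin: centre of its underside. Both blades belong in it: they fit side by side along its x, 50 mm either side of the middle
- dish: fixed kidney dish of grey-brown pulp, about 245 mm long (y), 132 mm wide (x), 42 mm high, walls flaring outwards, hollow side facing +x. Floor 3 mm above the table: a band 94 mm wide bent round x = +105 mm; its middle line passes x = -10 mm at y = 0 and x = +5 mm at y = +-57 mm. Origin: underside, on the line of symmetry. Syringe and airway go in it and may overlap there
- case: fixed hard grey case, open, its lid (20 mm high) laid back flat on the +x side. Base 150 mm (x) by 190 mm (y), 31 mm high, filled with dark foam. The handle's slot in the foam runs along y: 144 x 44 mm, centred on the origin, floor 11 mm above the table, foam top at 28 mm; a finger cut-out as deep, 126 mm (x) by 60 mm (y), crosses it. Origin: centre of the base's underside
- gel: bystander: upright hand gel bottle, 52 mm wide, 120 mm high; origin at the centre of its underside. Leave it alone
- tape: bystander: roll of white tape lying flat, 76 mm across, 25 mm high; origin at the centre of its underside. Leave it alone
Things that resemble listed ones, but are neither listed nor needed, are in the scene too. Of the things like the handle, leave any that is blue; of the rest the larger one is meant.

How it is judged:
By the outcome, as a careful person would: the job done as asked, in the order asked, and still so for the second after the job is handed in, with the robot touching nothing.
It also fails if it takes over 131 s, if anything falls off the work surface, if the arm or the gripper's body presses on something with over 40 N, if the wrist force passes 120 N, or if a joint passes its speed limit or range.

## Working session

There is one attempt and no reset: what is moved stays moved. The work goes in short steps, Python scripts to look and compute and a shell command to move; the robot and the scene stay as the last step left them, time stands still between calls to the robot, and variables do not carry over. Pictures are saved under pics/ and viewed, at most 14 in all, crops included, and the job is handed in when it is done.

```bash
ls; mkdir -p pics; python3 - <<'E'
from rig import status, eyes
import cv2, numpy as np
s=status.read_state(); print({k:np.round(v,3).tolist() for k,v in s.items()})
for n in("top","side"):
    d=eyes.snapshot(n); np.savez(f"{n}0.npz",**d)
    cv2.imwrite(f"pics/{n}0.png",cv2.resize(d["img"][...,::-1],(800,600)))
    print(n,d["fx"],d["cx"],d["cy"],np.round(d["world_from_camera"],3).tolist())
E
```

```text
pics
{'t': 0.0, 'joint_positions': [1.19, 0.629, 0.038, 1.518, -0.027, 0.996, -0.02], 'dq': [-0.001, -0.001, -0.001, 0.001, -0.002, -0.003, 0.001], 'joint_torque': [0.002, -56.34, 1.227, -19.344, 0.011, 0.011, 0.0], 'eef_pos': [0.201, -0.617, 0.23], 'ee_rot': [-3.101, -0.492, 0.0], 'force': [0.493, 0.542, -0.176], 'torque': [-0.039, -0.004, 0.052], 'grip_force': 0.0, 'opening': 0.085}
top 410.2013218612573 276.10869598772734 205.9507157426773 [[-0.019, -0.998, 0.06, 0.385], [-1.0, 0.018, -0.017, 0.015], [0.016, -0.06, -0.998, 1.325], [0.0, 0.0, 0.0, 1.0]]
side 464.41270752613764 283.20706683044375 219.97736869239134 [[-0.775, -0.399, 0.49, -0.217], [-0.632, 0.515, -0.579, 0.799], [-0.021, -0.759, -0.651, 0.952], [0.0, 0.0, 0.0, 1.0]]
```

View pics/top0.png

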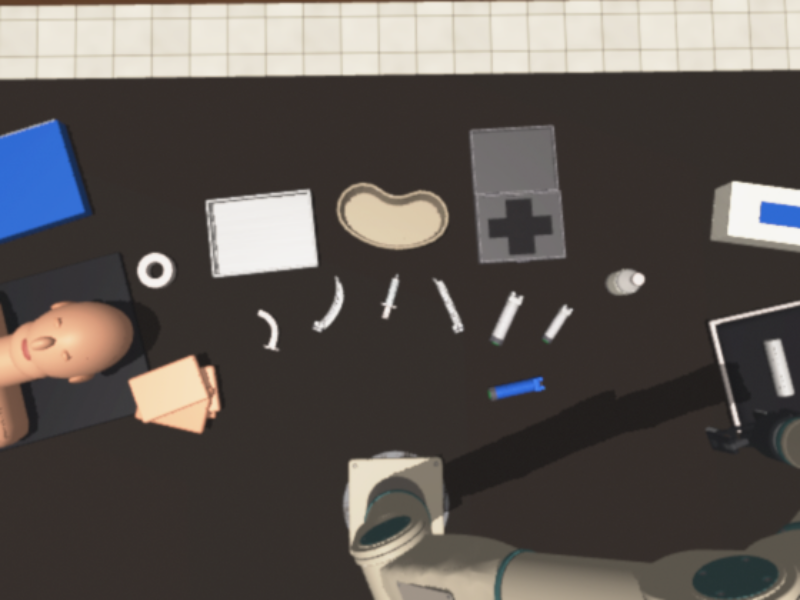

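View pics/side0.png

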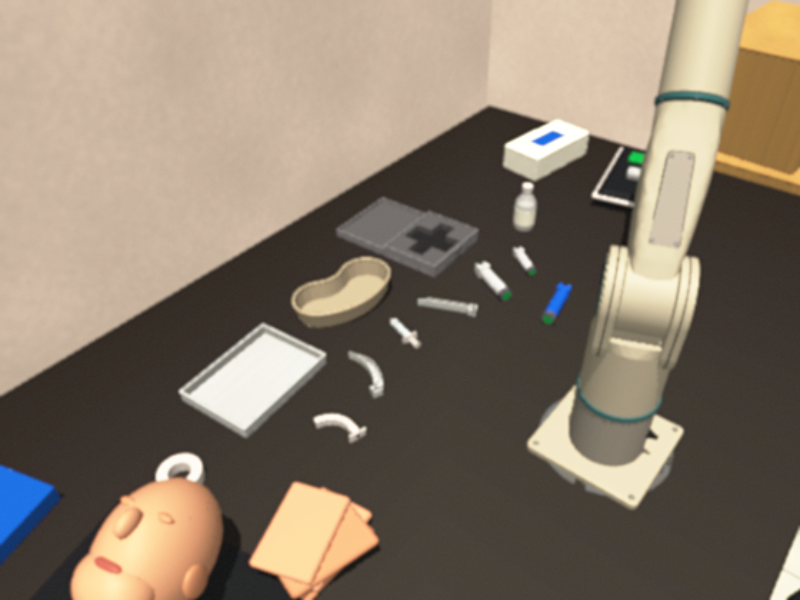

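Top view (800×600): airway (268,330), curved blade (330,305), syringe (391,297), straight blade (449,305), a large handle (507,318), a smaller handle (558,323) and a blue one (517,388). The containers are the tray (262,233), the dish (393,215) and the case (520,226), with the gel at (627,282) and the tape at (155,270). The handle candidates are those three, plus a bar at (778,368) in the far tray. The one at (507,318) fits, as it is not blue and is larger than (558,323).

```bash
cat >h.py <<'E'
import numpy as np, cv2
def load(n): return dict(np.load(n))
def cast(d,uv,z):
    uv=np.atleast_2d(uv).astype(float); T=d["world_from_camera"]
    r=np.c_[(uv[:,0]-d["cx"])/d["fx"],(uv[:,1]-d["cy"])/d["fy"],np.ones(len(uv))]@T[:3,:3].T
    o=T[:3,3]; return o+r*((z-o[2])/r[:,2])[:,None]
def comps(d,mask,z,amin=40):
    n,l,st,c=cv2.connectedComponentsWithStats(mask.astype(np.uint8))
    for i in range(1,n):
        if st[i,4]<amin: continue
        v,u=np.where(l==i); p=cast(d,np.c_[u,v],z)[:,:2].astype(np.float32)
        r=cv2.minAreaRect(p*1000); yield c[i],st[i,4],p,r
def show(d,box,name,k):
    x0,y0,x1,y1=box; cv2.imwrite(name,cv2.resize(d["img"][y0:y1,x0:x1,::-1],None,fx=k,fy=k,interpolation=cv2.INTER_CUBIC))
E
python3 - <<'E'
from h import *
d=load("top0.npz"); im=d["img"].astype(int); g=im.max(2)
print("bright")
for c,a,p,r in comps(d,(g>110),0.012):
    if a<9000: print(np.round(c),a,"mean",p.mean(0).round(3),"rect",np.round(r[0]),np.round(r[1]),round(r[2],1))
s=im.max(2)-im.min(2)
print("grey case/dark")
for c,a,p,r in comps(d,(g>75)&(g<140)&(s<25),0.028,300): print(np.round(c),a,np.round(r[0]),np.round(r[1]),round(r[2],1))
show(d,(160,80,440,290),"pics/c0.png",2.85)
E
```

```text
bright
[ 25. 126.] 3660 mean [0.738 0.795] rect [741. 810.] [228. 197.] 17.1
[360. 132.] 3979 mean [ 0.701 -0.287] rect [ 688. -291.] [306. 196.] 2.6
[530. 151.] 2586 mean [ 0.63  -0.839] rect [ 632. -840.] [205. 143.] 81.9
[275. 152.] 2701 mean [ 0.64  -0.007] rect [639.  -5.] [253. 142.] 81.7
[183. 163.] 4085 mean [0.608 0.29 ] rect [608. 290.] [178. 238.] 5.2
[108. 189.] 428 mean [0.528 0.527] rect [528. 527.] [80. 77.] 89.0
[437. 197.] 366 mean [ 0.483 -0.529] rect [ 484. -531.] [57. 87.] 6.0
[273. 208.] 168 mean [0.458 0.002] rect [461.   4.] [ 30. 100.] 81.3
[232. 216.] 265 mean [0.435 0.134] rect [441. 134.] [ 41. 127.] 65.0
[314. 214.] 242 mean [ 0.436 -0.13 ] rect [ 440. -128.] [132.  23.] 21.0
[354. 221.] 322 mean [ 0.409 -0.258] rect [ 407. -256.] [ 32. 122.] 61.7
[ 39. 247.] 4572 mean [0.348 0.743] rect [346. 776.] [224. 379.] 37.8
[516. 241.] 485 mean [ 0.335 -0.78 ] rect [ 294. -843.] [242. 215.] 11.4
[390. 225.] 192 mean [ 0.394 -0.373] rect [ 393. -371.] [24. 92.] 53.4
[189. 230.] 179 mean [0.391 0.271] rect [390. 273.] [96. 37.] 11.9
[545. 257.] 466 mean [ 0.282 -0.871] rect [ 282. -871.] [130.  38.] 11.5
[123. 276.] 2505 mean [0.25  0.478] rect [243. 480.] [173. 192.] 12.1
[362. 271.] 315 mean [ 0.25  -0.279] rect [ 250. -276.] [ 30. 123.] 9.5
[286. 375.] 5053 mean [-0.067 -0.028] rect [-44. -54.] [339. 316.] 88.5
[397. 409.] 2064 mean [-0.18  -0.372] rect [-173. -407.] [355.  76.] 88.5
[554. 413.] 141 mean [-0.205 -0.87 ] rect [-206. -872.] [41. 81.] 47.6
[539. 413.] 93 mean [-0.204 -0.821] rect [-204. -819.] [ 20. 102.] 30.2
grey case/dark
[361. 131.] 4655 [ 685. -287.] [309. 197.] 3.0
[554. 310.] 342 [ 119. -874.] [ 38. 106.] 86.5
[299. 367.] 3745 [-34. -95.] [344. 257.] 67.6
[465. 398.] 3965 [-158. -553.] [142. 666.] 3.0
```

View pics/c0.png

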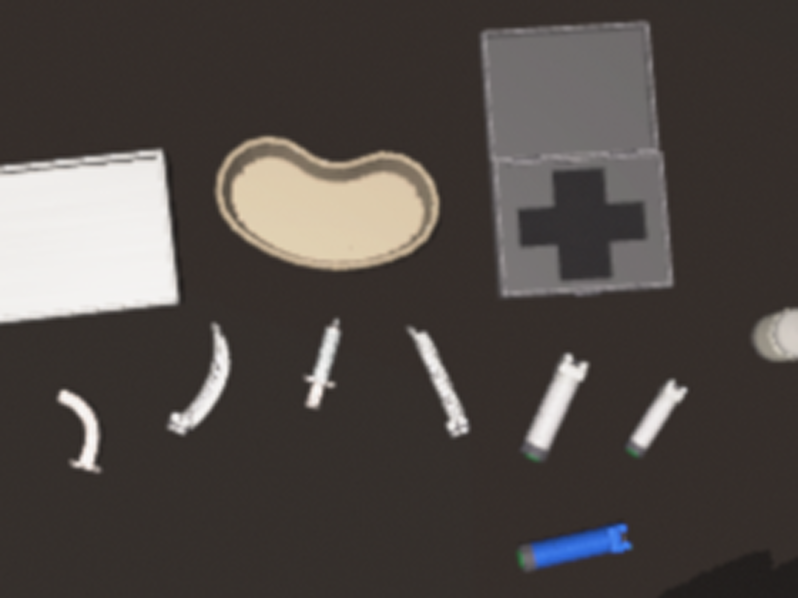

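The crop confirms it. The handles are at crop (555,407), which is large and steel, (656,418), which is smaller, and (575,547), which is blue, so I take (555,407). Next I measure exact grasp points and container frames.

```bash
python3 - <<'E'
from h import *
from scipy.spatial.transform import Rotation as Ro
d=load("top0.npz"); im=d["img"].astype(int); g=im.max(2)
seeds={"syringe":(273,208),"curved":(232,216),"straight":(314,214),"handle":(354,221),"airway":(189,230)}
zt={"syringe":.01,"curved":.015,"straight":.015,"handle":.02,"airway":.015}
for n,s in seeds.items():
    for thr in (90,):
        for c,a,p,r in comps(d,g>thr,zt[n]):
            if np.hypot(*(c-s))<8:
                m=p.mean(0); w,V=np.linalg.eigh(np.cov(p.T)); x=V[:,1]; x=x*np.sign(x[0]); y=np.array([-x[1],x[0]])
                q=(p-m)@np.c_[x,y]; lo,hi=q[:,0].min(),q[:,0].max()
                print(n,"mean",m.round(4),"ang",round(np.degrees(np.arctan2(x[1],x[0])),1),"len",(hi-lo).round(3))
                for t in np.linspace(lo,hi,9)[:-1]+ (hi-lo)/16:
                    k=abs(q[:,0]-t)<.008
                    e=m+x*t+y*q[k,1].mean(); print("   t",round((t-lo)*1e3),"ctr",e.round(4),"w",round(np.ptp(q[k,1])*1e3))
# containers
for nm,mk,z in(("tray",g>150,.024),("dish",(im[...,0]-im[...,2]>25)&(g>90),.042)):
    for c,a,p,r in comps(d,mk,z,1500):
        if 150<c[0]<300 and 140<c[1]<170: print(nm,np.round(r[0]),np.round(r[1]),round(r[2],1),p.mean(0).round(4))
mk=np.zeros_like(g,bool); mk[130:185,340:390]=(g<62)[130:185,340:390]
for z in (.011,.028):
  for c,a,p,r in comps(d,mk,z,100): print("cross",c.round(1),a,p.mean(0).round(4),np.round(r[0]),np.round(r[1]),r[2])
mk=np.zeros_like(g,bool); mk[133:190,325:400]=(g>68)[133:190,325:400]
for c,a,p,r in comps(d,mk,.031,400): print("base",c.round(1),a,np.round(r[0]),np.round(r[1]),r[2])
E
```

```text
syringe mean [0.4572 0.0022] ang -16.4 len 0.104
   t 6 ctr [0.4159 0.0149] w 16
   t 19 ctr [0.4281 0.0107] w 16
   t 32 ctr [0.4404 0.0065] w 33
   t 45 ctr [0.4531 0.0037] w 19
   t 58 ctr [ 4.655e-01 -4.000e-04] w 18
   t 71 ctr [ 0.4779 -0.0041] w 19
   t 84 ctr [ 0.4904 -0.0075] w 19
   t 97 ctr [ 0.5029 -0.0111] w 16
curved mean [0.4349 0.1343] ang -26.8 len 0.128
   t 8 ctr [0.3934 0.1646] w 30
   t 24 ctr [0.4047 0.1515] w 31
   t 40 ctr [0.416  0.1382] w 24
   t 56 ctr [0.4298 0.1298] w 23
   t 72 ctr [0.4438 0.122 ] w 23
   t 88 ctr [0.4593 0.117 ] w 24
   t 104 ctr [0.4766 0.1157] w 24
   t 120 ctr [0.4961 0.1186] w 24
straight mean [ 0.435  -0.1298] ang 21.9 len 0.133
   t 8 ctr [ 0.3845 -0.1481] w 23
   t 25 ctr [ 0.4007 -0.1439] w 24
   t 41 ctr [ 0.4165 -0.1387] w 19
   t 58 ctr [ 0.4318 -0.1323] w 19
   t 75 ctr [ 0.4469 -0.1255] w 19
   t 91 ctr [ 0.4624 -0.1196] w 19
   t 108 ctr [ 0.4775 -0.1127] w 19
   t 124 ctr [ 0.492  -0.1044] w 19
handle mean [ 0.4074 -0.2558] ang -26.8 len 0.124
   t 8 ctr [ 0.3574 -0.2311] w 26
   t 23 ctr [ 0.3713 -0.2378] w 30
   t 39 ct
[... 205 characters left out ...]
way mean [0.3893 0.2705] ang 13.6 len 0.099
   t 6 ctr [0.3481 0.2651] w 30
   t 19 ctr [0.3599 0.2692] w 34
   t 31 ctr [0.374  0.2636] w 23
   t 43 ctr [0.387  0.2622] w 19
   t 56 ctr [0.3993 0.2642] w 18
   t 68 ctr [0.4105 0.2702] w 23
   t 80 ctr [0.4207 0.2807] w 32
   t 93 ctr [0.4312 0.2899] w 25
tray [637.  -4.] [250. 138.] 81.5 [ 0.6323 -0.0051]
tray [606. 288.] [175. 234.] 5.3 [0.6052 0.2854]
dish [633.  -4.] [248. 139.] 81.7 [ 0.6341 -0.0063]
cross [363.7 158.3] 943 [ 0.6131 -0.2948] [ 613. -294.] [122. 120.] 47.93234634399414
cross [363.7 158.3] 943 [ 0.6102 -0.2908] [ 610. -290.] [121. 119.] 47.93241500854492
base [362.9 157.4] 2136 [ 614. -290.] [168. 199.] 2.5037150382995605
```

```bash
cat >plan.py <<'E'
import sys, numpy as np
from scipy.spatial.transform import Rotation as R
from rig import status
s=status.read_state(); x,y,z,yaw=map(float,sys.argv[1:5])
c=R.from_rotvec(s["ee_rot"]); best=None
for k in (0,180):
    t=R.from_euler("z",yaw+k,degrees=True)*R.from_euler("x",180,degrees=True)
    r=(c.inv()*t).as_rotvec(degrees=True)
    if best is None or np.linalg.norm(r)<np.linalg.norm(best[0]): best=(r,t)
r,t=best; e=np.array([x,y,z])-s["eef_pos"]
print("t",round(s["t"],2),"pos",np.round(s["eef_pos"],4),"F",np.round(s["force"],1),"open",round(float(s["opening"]),4),"grip",s["grip_force"],"q7",round(s["joint_positions"][6],2))
print("turn deg",r.round(2),"-> then shift mm",(t.inv().apply(e)*1e3).round(1))
E
python3 plan.py 0.4393 -0.129 0.12 23.1
```

```text
t 0.1 pos [ 0.2011 -0.6175  0.2305] F [ 0.  -0.2  0.7] open 0.0852 grip 0.0 q7 -0.02
turn deg [-0.1  -0.   -5.06] -> then shift mm [ 410.8 -355.9  110.5]
```

```bash
python3 -m inch '[{"az":-5},{"dx":0.027,"dy":-0.024},{"dx":0.027,"dy":-0.024},{"dx":0.027,"dy":-0.024},{"dx":0.027,"dy":-0.024}]' 40
python3 -m inch '[{"dx":0.027,"dy":-0.024,"dz":0.01},{"dx":0.027,"dy":-0.024,"dz":0.01},{"dx":0.027,"dy":-0.024,"dz":0.01},{"dx":0.027,"dy":-0.024,"dz":0.01},{"dx":0.027,"dy":-0.024,"dz":0.01}]'
python3 -m inch '[{"dx":0.027,"dy":-0.024,"dz":0.01},{"dx":0.027,"dy":-0.024,"dz":0.01},{"dx":0.027,"dy":-0.024,"dz":0.01},{"dx":0.027,"dy":-0.024,"dz":0.01},{"dx":0.027,"dy":-0.024,"dz":0.01}]'
python3 -m inch '[{"dx":0.027,"dy":-0.02,"dz":0.01},{},{}]'
python3 plan.py 0.4393 -0.129 0.004 23.1
```

```text
t 0.1 pos [ 0.2011 -0.6175  0.2305] F [ 0.  -0.2  0.7] open 0.0852 grip 0.0 q7 -0.02
turn deg [-0.1  -0.   -5.06] -> then shift mm [ 410.8 -355.9  226.5]invalid input at $[0]: expected keys grip, dx, dy, dz, ax, ay, az
invalid input at $[0]: expected keys grip, dx, dy, dz, ax, ay, az
invalid input at $[0]: expected keys grip, dx, dy, dz, ax, ay, az
invalid input at $[0]: expected keys grip, dx, dy, dz, ax, ay, az
```

```bash
python3 -m inch '[{"grip":0.07,"dx":0,"dy":0,"dz":0,"ax":0,"ay":0,"az":-5},{"grip":0.07,"dx":0.027,"dy":-0.024,"dz":0,"ax":0,"ay":0,"az":0},{"grip":0.07,"dx":0.027,"dy":-0.024,"dz":0,"ax":0,"ay":0,"az":0},{"grip":0.07,"dx":0.027,"dy":-0.024,"dz":0,"ax":0,"ay":0,"az":0},{"grip":0.07,"dx":0.027,"dy":-0.024,"dz":0,"ax":0,"ay":0,"az":0}]' 40
python3 plan.py 0.4393 -0.129 0.12 23.1
```

```text
t: 0.52
eef_pos: [0.2633, -0.4857, 0.2308]
ee_rot: [-3.078, -0.626, 0.0]
force: [1.8, 0.7, -0.3]
opening: 0.0699
grip_force: 0.0
t 0.52 pos [ 0.2633 -0.4857  0.2308] F [ 1.8  0.7 -0.3] open 0.0699 grip 0.0 q7 -0.14
turn deg [-0.06 -0.01 -0.1 ] -> then shift mm [ 301.8 -259.   110.8]
```

```bash
python3 -m inch '[{"grip":0.07,"dx":0.027,"dy":-0.024,"dz":0.01,"ax":0,"ay":0,"az":0},{"grip":0.07,"dx":0.027,"dy":-0.024,"dz":0.01,"ax":0,"ay":0,"az":0},{"grip":0.07,"dx":0.027,"dy":-0.024,"dz":0.01,"ax":0,"ay":0,"az":0},{"grip":0.07,"dx":0.027,"dy":-0.024,"dz":0.01,"ax":0,"ay":0,"az":0},{"grip":0.07,"dx":0.027,"dy":-0.024,"dz":0.01,"ax":0,"ay":0,"az":0}]' >/dev/null
python3 -m inch '[{"grip":0.06,"dx":0.027,"dy":-0.024,"dz":0.01,"ax":0,"ay":0,"az":0},{"grip":0.06,"dx":0.027,"dy":-0.024,"dz":0.01,"ax":0,"ay":0,"az":0},{"grip":0.06,"dx":0.027,"dy":-0.024,"dz":0.01,"ax":0,"ay":0,"az":0},{"grip":0.06,"dx":0.027,"dy":-0.024,"dz":0.01,"ax":0,"ay":0,"az":0},{"grip":0.06,"dx":0.024,"dy":-0.018,"dz":0.01,"ax":0,"ay":0,"az":0}]' >/dev/null
python3 -m inch '[{"grip":0.06,"dx":0,"dy":0,"dz":0,"ax":0,"ay":0,"az":0},{"grip":0.06,"dx":0,"dy":0,"dz":0,"ax":0,"ay":0,"az":0}]' >/dev/null
python3 plan.py 0.4393 -0.129 0.004 23.1
```

```text
t 1.52 pos [ 0.4176 -0.1657  0.1307] F [-0.8 -0.5  0.6] open 0.0604 grip 0.0 q7 -0.83
turn deg [-0.08  0.05  0.21] -> then shift mm [ 34.3 -25.2 126.7]
```

```bash
python3 -m inch '[{"grip":0.06,"dx":0.034,"dy":-0.024,"dz":0,"ax":0,"ay":0,"az":0},{"grip":0.06,"dx":0,"dy":0,"dz":0.025,"ax":0,"ay":0,"az":0},{"grip":0.06,"dx":0,"dy":0,"dz":0.025,"ax":0,"ay":0,"az":0},{"grip":0.06,"dx":0,"dy":0,"dz":0.025,"ax":0,"ay":0,"az":0},{"grip":0.06,"dx":0,"dy":0,"dz":0,"ax":0,"ay":0,"az":0}]' >/dev/null
python3 plan.py 0.4393 -0.129 0.004 23.1
python3 - <<'E'
from rig import eyes
from h import *
d=eyes.snapshot("side"); show(d,(220,170,380,290),"pics/s1.png",5)
E
```

```text
t 1.93 pos [ 0.4363 -0.1331  0.0534] F [-1.  -0.   0.5] open 0.0601 grip 0.0 q7 -0.9
turn deg [-0.19  0.32 -0.17] -> then shift mm [ 4.3 -2.6 49.4]
```

View pics/s1.png

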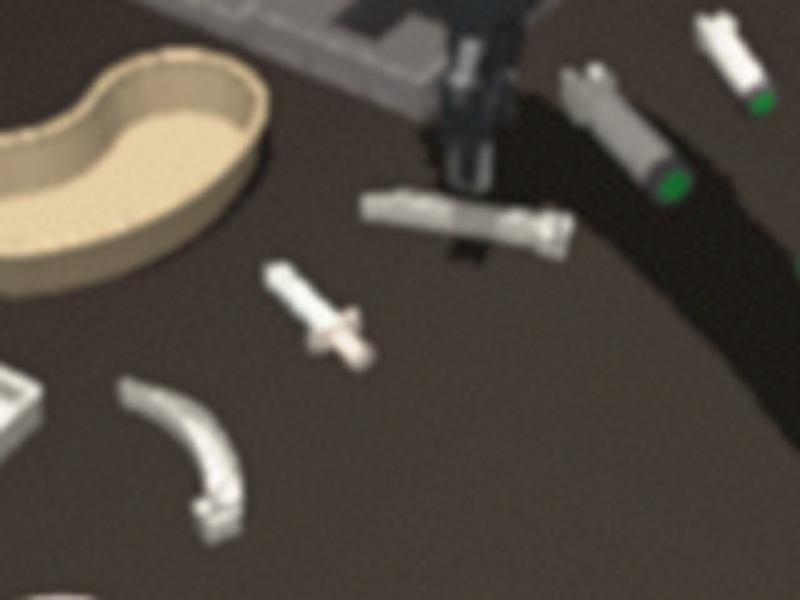

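The crop shows the fingers (470,180) over the straight blade's middle (470,220). I descend and close.

```bash
python3 -m inch '[{"grip":0.06,"dx":0.004,"dy":-0.002,"dz":0.022,"ax":0,"ay":0,"az":0},{"grip":0.06,"dx":0,"dy":0,"dz":0.018,"ax":0,"ay":0,"az":0},{"grip":0.06,"dx":0,"dy":0,"dz":0.006,"ax":0,"ay":0,"az":0},{"grip":0.06,"dx":0,"dy":0,"dz":0,"ax":0,"ay":0,"az":0},{"grip":0.0,"dx":0,"dy":0,"dz":0,"ax":0,"ay":0,"az":0}]' 40 >/dev/null
python3 -m inch '[{"grip":0.0,"dx":0,"dy":0,"dz":0,"ax":0,"ay":0,"az":0},{"grip":0.0,"dx":0,"dy":0,"dz":0,"ax":0,"ay":0,"az":0},{"grip":0.0,"dx":0,"dy":0,"dz":0,"ax":0,"ay":0,"az":0},{"grip":0.0,"dx":0,"dy":0,"dz":0,"ax":0,"ay":0,"az":0},{"grip":0.0,"dx":0,"dy":0,"dz":0,"ax":0,"ay":0,"az":0}]' >/dev/null
python3 plan.py 0.6106 0.2382 0.1 5.3
```

```text
t 2.82 pos [ 0.4399 -0.1293  0.0223] F [ 0.   0.8 -0. ] open -0.0001 grip 0.0 q7 -1.27
turn deg [-0.08  0.51 17.77] -> then shift mm [ 203.9 -350.1  -77.7]
```

```bash
python3 -m inch '[{"grip":0.06,"dx":0,"dy":0,"dz":0,"ax":0,"ay":0,"az":0},{"grip":0.06,"dx":0,"dy":0,"dz":0,"ax":0,"ay":0,"az":0},{"grip":0.06,"dx":0,"dy":0,"dz":0,"ax":0,"ay":0,"az":0},{"grip":0.06,"dx":0,"dy":0,"dz":0,"ax":0,"ay":0,"az":0},{"grip":0.06,"dx":0,"dy":0,"dz":0,"ax":0,"ay":0,"az":0}]' >/dev/null
python3 plan.py 0.4393 -0.129 0.005 23.1
python3 -m inch '[{"grip":0.06,"dx":0,"dy":0,"dz":0.006,"ax":0,"ay":0,"az":0},{"grip":0.06,"dx":0,"dy":0,"dz":0.006,"ax":0,"ay":0,"az":0},{"grip":0.06,"dx":0,"dy":0,"dz":0.004,"ax":0,"ay":0,"az":0},{"grip":0.06,"dx":0,"dy":0,"dz":0,"ax":0,"ay":0,"az":0},{"grip":0.06,"dx":0,"dy":0,"dz":0,"ax":0,"ay":0,"az":0}]'
python3 plan.py 0.4393 -0.129 0.005 23.1
```

```text
t 3.23 pos [ 0.4397 -0.1292  0.022 ] F [ 0.1  0.  -0.6] open 0.0594 grip 0.0 q7 -1.27
turn deg [-0.19  0.5  -0.04] -> then shift mm [-0.3 -0.4 17. ]
t: 3.65
eef_pos: [0.4394, -0.1293, 0.0059]
ee_rot: [-3.076, -0.627, 0.015]
force: [0.2, -0.2, 0.2]
opening: 0.0598
grip_force: 0.0
t 3.65 pos [ 0.4394 -0.1293  0.0059] F [ 0.2 -0.2  0.2] open 0.0598 grip 0.0 q7 -1.58
turn deg [-0.21  0.52 -0.05] -> then shift mm [ 0.1 -0.3  0.9]
```

```bash
python3 -m inch '[{"grip":0.0,"dx":0,"dy":0,"dz":0,"ax":0,"ay":0,"az":0},{"grip":0.0,"dx":0,"dy":0,"dz":0,"ax":0,"ay":0,"az":0},{"grip":0.0,"dx":0,"dy":0,"dz":0,"ax":0,"ay":0,"az":0},{"grip":0.0,"dx":0,"dy":0,"dz":0,"ax":0,"ay":0,"az":0},{"grip":0.0,"dx":0,"dy":0,"dz":0,"ax":0,"ay":0,"az":0}]'
python3 -m inch '[{"grip":0.0,"dx":0,"dy":0,"dz":-0.01,"ax":0,"ay":0,"az":0},{"grip":0.0,"dx":0,"dy":0,"dz":-0.015,"ax":0,"ay":0,"az":0},{"grip":0.0,"dx":0,"dy":0,"dz":-0.025,"ax":0,"ay":0,"az":0},{"grip":0.0,"dx":0,"dy":0,"dz":-0.03,"ax":0,"ay":0,"az":0},{"grip":0.0,"dx":0,"dy":0,"dz":0,"ax":0,"ay":0,"az":0}]'
python3 plan.py 0.6106 0.2382 0.11 5.3
```

```text
t: 4.07
eef_pos: [0.4398, -0.1293, 0.0065]
ee_rot: [-3.077, -0.628, 0.014]
force: [-0.4, 0.8, 4.3]
opening: 0.0126
grip_force: 39.7
t: 4.48
eef_pos: [0.4428, -0.1296, 0.0897]
ee_rot: [3.077, 0.628, -0.005]
force: [1.3, -0.3, -1.0]
opening: 0.0125
grip_force: 39.1
t 4.48 pos [ 0.4428 -0.1296  0.0897] F [ 1.3 -0.3 -1. ] open 0.0125 grip 39.14135277271271 q7 -1.49
turn deg [ 0.06  0.18 17.76] -> then shift mm [ 201.1 -350.7  -20.3]
```

```bash
python3 -m inch '[{"grip":0.0,"dx":0,"dy":0,"dz":-0.007,"ax":0,"ay":0,"az":6},{"grip":0.0,"dx":0,"dy":0,"dz":-0.007,"ax":0,"ay":0,"az":6},{"grip":0.0,"dx":0,"dy":0,"dz":-0.007,"ax":0,"ay":0,"az":5.8},{"grip":0.0,"dx":0.018,"dy":-0.031,"dz":0,"ax":0,"ay":0,"az":0},{"grip":0.0,"dx":0.018,"dy":-0.031,"dz":0,"ax":0,"ay":0,"az":0}]' >/dev/null
python3 -m inch '[{"grip":0.0,"dx":0.018,"dy":-0.031,"dz":0,"ax":0,"ay":0,"az":0},{"grip":0.0,"dx":0.018,"dy":-0.031,"dz":0,"ax":0,"ay":0,"az":0},{"grip":0.0,"dx":0.018,"dy":-0.031,"dz":0,"ax":0,"ay":0,"az":0},{"grip":0.0,"dx":0.018,"dy":-0.031,"dz":0,"ax":0,"ay":0,"az":0},{"grip":0.0,"dx":0.018,"dy":-0.031,"dz":0,"ax":0,"ay":0,"az":0}]' >/dev/null
python3 -m inch '[{"grip":0.0,"dx":0.018,"dy":-0.031,"dz":0,"ax":0,"ay":0,"az":0},{"grip":0.0,"dx":0.018,"dy":-0.031,"dz":0,"ax":0,"ay":0,"az":0},{"grip":0.0,"dx":0.018,"dy":-0.031,"dz":0,"ax":0,"ay":0,"az":0},{"grip":0.0,"dx":0.018,"dy":-0.031,"dz":0,"ax":0,"ay":0,"az":0},{"grip":0.0,"dx":0,"dy":0,"dz":0,"ax":0,"ay":0,"az":0}]' >/dev/null
python3 plan.py 0.6106 0.2382 0.03 5.3
```

```text
t 5.73 pos [0.6077 0.2389 0.1052] F [ 0.4  1.1 -0.5] open 0.0127 grip 39.25302565097809 q7 -2.14
turn deg [-0.5   0.28  0.41] -> then shift mm [ 2.8  1.  75.2]
```

```bash
python3 -m inch '[{"grip":0.0,"dx":0.003,"dy":0.001,"dz":0.03,"ax":-0.4,"ay":0.3,"az":0.4},{"grip":0.0,"dx":0,"dy":0,"dz":0.03,"ax":0,"ay":0,"az":0},{"grip":0.0,"dx":0,"dy":0,"dz":0.02,"ax":0,"ay":0,"az":0},{"grip":0.0,"dx":0,"dy":0,"dz":0.01,"ax":0,"ay":0,"az":0},{"grip":0.0,"dx":0,"dy":0,"dz":0,"ax":0,"ay":0,"az":0}]'
python3 plan.py 0.6106 0.2382 0.0088 5.3
```

```text
t: 6.15
eef_pos: [0.6067, 0.2262, 0.0122]
ee_rot: [3.13, 0.133, -0.014]
force: [-1.1, -0.1, -1.5]
opening: 0.0128
grip_force: 39.3
t 6.15 pos [0.6067 0.2262 0.0122] F [-1.1 -0.1 -1.5] open 0.0128 grip 39.255359172821045 q7 -2.18
turn deg [ 0.5   0.53 -0.42] -> then shift mm [  5.  -11.6   3.4]
```

```bash
python3 -m inch '[{"grip":0.0,"dx":0.004,"dy":-0.006,"dz":0,"ax":0.5,"ay":0.4,"az":0},{"grip":0.0,"dx":0,"dy":-0.006,"dz":0,"ax":0,"ay":0,"az":0},{"grip":0.0,"dx":0,"dy":0,"dz":0.002,"ax":0,"ay":0,"az":0},{"grip":0.0,"dx":0,"dy":0,"dz":0.001,"ax":0,"ay":0,"az":0},{"grip":0.0,"dx":0,"dy":0,"dz":0,"ax":0,"ay":0,"az":0}]'
python3 plan.py 0.6106 0.2382 0.0082 5.3
```

```text
t: 6.57
eef_pos: [0.6123, 0.2399, 0.013]
ee_rot: [-3.136, -0.134, -0.006]
force: [0.3, -0.3, -0.7]
opening: 0.0122
grip_force: 39.3
t 6.57 pos [0.6123 0.2399 0.013 ] F [ 0.3 -0.3 -0.7] open 0.0122 grip 39.27093207836151 q7 -2.19
turn deg [-0.13 -0.23 -0.42] -> then shift mm [-1.8  1.5  4.8]
```

```bash
python3 -m inch '[{"grip":0.0,"dx":0,"dy":0,"dz":0.003,"ax":0,"ay":0,"az":0},{"grip":0.0,"dx":0,"dy":0,"dz":0.001,"ax":0,"ay":0,"az":0},{"grip":0.0,"dx":0,"dy":0,"dz":0,"ax":0,"ay":0,"az":0},{"grip":0.0,"dx":0,"dy":0,"dz":0,"ax":0,"ay":0,"az":0}]'
```

```text
t: 6.9
eef_pos: [0.6123, 0.2395, 0.0086]
ee_rot: [-3.137, -0.133, -0.005]
force: [0.6, -0.3, 2.2]
opening: 0.0126
grip_force: 39.7
```

Contact (2.2 N). I release and lift, then head for the curved blade.

```bash
python3 -m inch '[{"grip":0.055,"dx":0,"dy":0,"dz":0,"ax":0,"ay":0,"az":0},{"grip":0.055,"dx":0,"dy":0,"dz":0,"ax":0,"ay":0,"az":0},{"grip":0.055,"dx":0,"dy":0,"dz":0,"ax":0,"ay":0,"az":0},{"grip":0.055,"dx":0,"dy":0,"dz":0,"ax":0,"ay":0,"az":0},{"grip":0.055,"dx":0,"dy":0,"dz":-0.02,"ax":0,"ay":0,"az":0}]'
python3 -m inch '[{"grip":0.055,"dx":0,"dy":0,"dz":-0.03,"ax":0,"ay":0,"az":0},{"grip":0.055,"dx":0,"dy":0,"dz":-0.03,"ax":0,"ay":0,"az":0},{"grip":0.055,"dx":0,"dy":0,"dz":-0.02,"ax":0,"ay":0,"az":0},{"grip":0.055,"dx":0,"dy":0,"dz":0,"ax":0,"ay":0,"az":0}]' >/dev/null
python3 plan.py 0.4385 0.1245 0.1 -25
python3 - <<'E'
from rig import eyes
from h import *
d=eyes.snapshot("side"); show(d,(100,200,300,350),"pics/s2.png",4)
E
```

```text
t: 7.32
eef_pos: [0.6091, 0.2383, 0.0249]
ee_rot: [3.138, 0.134, -0.006]
force: [0.1, -0.4, -0.0]
opening: 0.0551
grip_force: 0.0
t 7.65 pos [0.6146 0.241  0.1133] F [1.3 0.2 0.2] open 0.0551 grip 0.0 q7 -2.15
turn deg [-0.45 -0.54 29.85] -> then shift mm [-110.4  180.1   13.3]
```

View pics/s2.png

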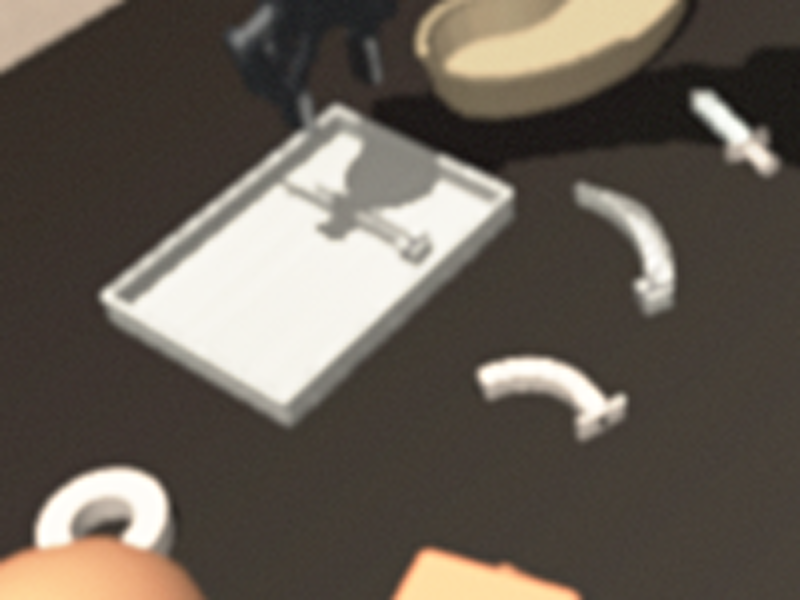

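The straight blade lies flat in the tray at crop (355,215). Joint 7 is heading for its limit, so I turn back the other way, to yaw 155.

```bash
R='' ; python3 -m inch '[{"grip":0.055,"dx":0,"dy":0,"dz":0,"ax":0,"ay":0,"az":-7.1},{"grip":0.055,"dx":0,"dy":0,"dz":0,"ax":0,"ay":0,"az":-7.1},{"grip":0.055,"dx":0,"dy":0,"dz":0,"ax":0,"ay":0,"az":-7.1},{"grip":0.055,"dx":0,"dy":0,"dz":0,"ax":0,"ay":0,"az":-7.1},{"grip":0.055,"dx":0,"dy":0,"dz":0,"ax":0,"ay":0,"az":-7.1}]' >/dev/null
python3 -m inch '[{"grip":0.055,"dx":0,"dy":0,"dz":0,"ax":0,"ay":0,"az":-7.1},{"grip":0.055,"dx":0,"dy":0,"dz":0,"ax":0,"ay":0,"az":-7.1},{"grip":0.055,"dx":0,"dy":0,"dz":0,"ax":0,"ay":0,"az":-7.1},{"grip":0.055,"dx":0,"dy":0,"dz":0,"ax":0,"ay":0,"az":-7.1},{"grip":0.055,"dx":0,"dy":0,"dz":0,"ax":0,"ay":0,"az":-7.1}]' >/dev/null
python3 -m inch '[{"grip":0.055,"dx":0,"dy":0,"dz":0,"ax":0,"ay":0,"az":-7.1},{"grip":0.055,"dx":0,"dy":0,"dz":0,"ax":0,"ay":0,"az":-7.1},{"grip":0.055,"dx":0,"dy":0,"dz":0,"ax":0,"ay":0,"az":-7.1},{"grip":0.055,"dx":0,"dy":0,"dz":0,"ax":0,"ay":0,"az":-7.1},{"grip":0.055,"dx":0,"dy":0,"dz":0,"ax":0,"ay":0,"az":-7.1}]' >/dev/null
python3 -m inch '[{"grip":0.055,"dx":0,"dy":0,"dz":0,"ax":0,"ay":0,"az":-7.1},{"grip":0.055,"dx":0,"dy":0,"dz":0,"ax":0,"ay":0,"az":-7.1},{"grip":0.055,"dx":0,"dy":0,"dz":0,"ax":0,"ay":0,"az":-7.1},{"grip":0.055,"dx":0,"dy":0,"dz":0,"ax":0,"ay":0,"az":-7.1},{"grip":0.055,"dx":0,"dy":0,"dz":0,"ax":0,"ay":0,"az":-7.1}]' >/dev/null
python3 plan.py 0.4385 0.1245 0.1 -25
```

```text
t 9.37 pos [0.6108 0.239  0.1066] F [ 0.6  0.8 -0. ] open 0.0551 grip 0.0 q7 -0.1
turn deg [ 0.09 -0.03 -7.77] -> then shift mm [ 107.8 -176.6    6.6]
```

```bash
python3 -m inch '[{"grip":0.055,"dx":0,"dy":0,"dz":0,"ax":0,"ay":0,"az":-7.1},{"grip":0.055,"dx":0.018,"dy":-0.029,"dz":0,"ax":0,"ay":0,"az":-0.7},{"grip":0.055,"dx":0.018,"dy":-0.029,"dz":0,"ax":0,"ay":0,"az":0},{"grip":0.055,"dx":0.018,"dy":-0.03,"dz":0,"ax":0,"ay":0,"az":0},{"grip":0.055,"dx":0.018,"dy":-0.03,"dz":0,"ax":0,"ay":0,"az":0}]' >/dev/null
python3 -m inch '[{"grip":0.055,"dx":0.018,"dy":-0.029,"dz":0,"ax":0,"ay":0,"az":0},{"grip":0.055,"dx":0.018,"dy":-0.029,"dz":0,"ax":0,"ay":0,"az":0},{"grip":0.055,"dx":0,"dy":0,"dz":0.02,"ax":0,"ay":0,"az":0},{"grip":0.055,"dx":0,"dy":0,"dz":0.02,"ax":0,"ay":0,"az":0},{"grip":0.055,"dx":0,"dy":0,"dz":0,"ax":0,"ay":0,"az":0}]' >/dev/null
python3 plan.py 0.4385 0.1245 0.006 -25
```

```text
t 10.2 pos [0.4362 0.1252 0.0647] F [-0.6 -0.5  0.8] open 0.0551 grip 0.0 q7 -0.29
turn deg [-0.07 -0.16 -0.34] -> then shift mm [-2.4  0.3 58.7]
```

```bash
python3 -m inch '[{"grip":0.055,"dx":-0.002,"dy":0,"dz":0.015,"ax":0,"ay":0,"az":0},{"grip":0.055,"dx":0,"dy":0,"dz":0.012,"ax":0,"ay":0,"az":0},{"grip":0.055,"dx":0,"dy":0,"dz":0.01,"ax":0,"ay":0,"az":0},{"grip":0.055,"dx":0,"dy":0,"dz":0.008,"ax":0,"ay":0,"az":0},{"grip":0.055,"dx":0,"dy":0,"dz":0,"ax":0,"ay":0,"az":0}]' >/dev/null
python3 plan.py 0.4385 0.1245 0.006 -25
python3 - <<'E'
from rig import eyes
from h import *
d=eyes.snapshot("side"); show(d,(200,200,320,290),"pics/s3.png",5)
E
```

```text
t 10.62 pos [0.4398 0.1263 0.0214] F [-0.7  0.5  0.1] open 0.0549 grip 0.0 q7 -0.4
turn deg [ 0.1  -0.05 -0.32] -> then shift mm [ 0.4 -2.2 15.4]
```

View pics/s3.png

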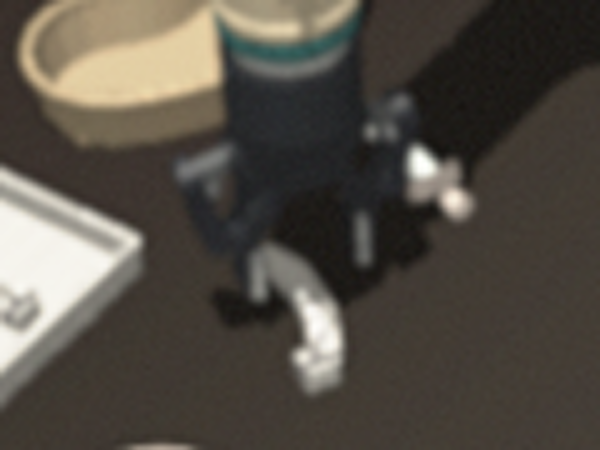

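The fingers at crop (258,290) and (362,250) straddle the blade at (300,275). I descend and close.

```bash
python3 -m inch '[{"grip":0.055,"dx":0,"dy":-0.002,"dz":0.006,"ax":0,"ay":0,"az":0},{"grip":0.055,"dx":0,"dy":0,"dz":0.005,"ax":0,"ay":0,"az":0},{"grip":0.055,"dx":0,"dy":0,"dz":0.004,"ax":0,"ay":0,"az":0},{"grip":0.055,"dx":0,"dy":0,"dz":0,"ax":0,"ay":0,"az":0},{"grip":0.0,"dx":0,"dy":0,"dz":0,"ax":0,"ay":0,"az":0}]' 40
python3 -m inch '[{"grip":0.0,"dx":0,"dy":0,"dz":0,"ax":0,"ay":0,"az":0},{"grip":0.0,"dx":0,"dy":0,"dz":0,"ax":0,"ay":0,"az":0},{"grip":0.0,"dx":0,"dy":0,"dz":0,"ax":0,"ay":0,"az":0},{"grip":0.0,"dx":0,"dy":0,"dz":0,"ax":0,"ay":0,"az":0}]'
python3 -m inch '[{"grip":0.0,"dx":0,"dy":0,"dz":-0.01,"ax":0,"ay":0,"az":0},{"grip":0.0,"dx":0,"dy":0,"dz":-0.015,"ax":0,"ay":0,"az":0},{"grip":0.0,"dx":0,"dy":0,"dz":-0.025,"ax":0,"ay":0,"az":0},{"grip":0.0,"dx":0,"dy":0,"dz":-0.03,"ax":0,"ay":0,"az":0},{"grip":0.0,"dx":0,"dy":0,"dz":0,"ax":0,"ay":0,"az":0}]'
python3 plan.py 0.6014 0.3378 0.1 5.3
```

```text
t: 11.08
eef_pos: [0.4397, 0.1245, 0.0074]
ee_rot: [0.688, 3.063, 0.004]
force: [1.1, -0.1, -0.7]
opening: 0.0443
grip_force: 0.0
t: 11.42
eef_pos: [0.44, 0.1247, 0.0079]
ee_rot: [0.688, 3.062, 0.005]
force: [-0.7, -0.4, 5.1]
opening: 0.015
grip_force: 39.1
t: 11.83
eef_pos: [0.4415, 0.1257, 0.0912]
ee_rot: [0.687, 3.058, 0.01]
force: [1.1, 0.2, -0.9]
opening: 0.0145
grip_force: 39.1
t 11.83 pos [0.4415 0.1257 0.0912] F [ 1.1  0.2 -0.9] open 0.0145 grip 39.09803390650893 q7 -0.23
turn deg [  0.36   0.44 -30.62] -> then shift mm [-178.8  196.4   -8.8]
```

```bash
python3 -m inch '[{"grip":0.0,"dx":0,"dy":0,"dz":-0.004,"ax":0,"ay":0,"az":-6.1},{"grip":0.0,"dx":0,"dy":0,"dz":-0.004,"ax":0,"ay":0,"az":-6.1},{"grip":0.0,"dx":0,"dy":0,"dz":0,"ax":0,"ay":0,"az":-6.1},{"grip":0.0,"dx":0,"dy":0,"dz":0,"ax":0,"ay":0,"az":-6.1},{"grip":0.0,"dx":0,"dy":0,"dz":0,"ax":0,"ay":0,"az":-6.1}]' >/dev/null
python3 -m inch '[{"grip":0.0,"dx":-0.022,"dy":0.024,"dz":0,"ax":0,"ay":0,"az":0},{"grip":0.0,"dx":-0.022,"dy":0.024,"dz":0,"ax":0,"ay":0,"az":0},{"grip":0.0,"dx":-0.022,"dy":0.024,"dz":0,"ax":0,"ay":0,"az":0},{"grip":0.0,"dx":-0.022,"dy":0.024,"dz":0,"ax":0,"ay":0,"az":0},{"grip":0.0,"dx":-0.022,"dy":0.024,"dz":0,"ax":0,"ay":0,"az":0}]' >/dev/null
python3 -m inch '[{"grip":0.0,"dx":-0.022,"dy":0.024,"dz":0,"ax":0,"ay":0,"az":0},{"grip":0.0,"dx":-0.022,"dy":0.024,"dz":0,"ax":0,"ay":0,"az":0},{"grip":0.0,"dx":-0.022,"dy":0.024,"dz":0,"ax":0,"ay":0,"az":0},{"grip":0.0,"dx":0,"dy":0,"dz":0,"ax":0,"ay":0,"az":0},{"grip":0.0,"dx":0,"dy":0,"dz":0,"ax":0,"ay":0,"az":0}]' >/dev/null
python3 plan.py 0.6014 0.3378 0.015 5.3
```

```text
t 13.08 pos [0.5971 0.333  0.0953] F [-0.5 -0.1 -1.2] open 0.0147 grip 39.214466089119924 q7 0.4
turn deg [ 0.14  0.13 -0.07] -> then shift mm [-4.7  4.4 80.3]
```

```bash
python3 -m inch '[{"grip":0.0,"dx":-0.004,"dy":0.004,"dz":0.02,"ax":0,"ay":0,"az":0},{"grip":0.0,"dx":0,"dy":0,"dz":0.025,"ax":0,"ay":0,"az":0},{"grip":0.0,"dx":0,"dy":0,"dz":0.02,"ax":0,"ay":0,"az":0},{"grip":0.0,"dx":0,"dy":0,"dz":0.013,"ax":0,"ay":0,"az":0},{"grip":0.0,"dx":0,"dy":0,"dz":0,"ax":0,"ay":0,"az":0}]'
python3 plan.py 0.6014 0.3378 0.010 5.3
```

```text
t: 13.5
eef_pos: [0.5995, 0.333, 0.0144]
ee_rot: [0.142, -3.136, 0.004]
force: [-0.4, -0.8, -0.4]
opening: 0.0146
grip_force: 39.2
t 13.5 pos [0.5995 0.333  0.0144] F [-0.4 -0.8 -0.4] open 0.0146 grip 39.214582059649956 q7 0.36
turn deg [-0.13 -0.13 -0.13] -> then shift mm [-2.4  4.6  4.4]
```

```bash
python3 -m inch '[{"grip":0.0,"dx":0,"dy":0,"dz":0.003,"ax":0,"ay":0,"az":0},{"grip":0.0,"dx":0,"dy":0,"dz":0.001,"ax":0,"ay":0,"az":0},{"grip":0.0,"dx":0,"dy":0,"dz":0,"ax":0,"ay":0,"az":0},{"grip":0.0,"dx":0,"dy":0,"dz":0,"ax":0,"ay":0,"az":0}]'
python3 -m inch '[{"grip":0.055,"dx":0,"dy":0,"dz":0,"ax":0,"ay":0,"az":0},{"grip":0.055,"dx":0,"dy":0,"dz":0,"ax":0,"ay":0,"az":0},{"grip":0.055,"dx":0,"dy":0,"dz":0,"ax":0,"ay":0,"az":0},{"grip":0.055,"dx":0,"dy":0,"dz":0,"ax":0,"ay":0,"az":0},{"grip":0.055,"dx":0,"dy":0,"dz":-0.02,"ax":0,"ay":0,"az":0}]' >/dev/null
python3 -m inch '[{"grip":0.055,"dx":0,"dy":0,"dz":-0.03,"ax":0,"ay":0,"az":0},{"grip":0.055,"dx":0,"dy":0,"dz":-0.03,"ax":0,"ay":0,"az":0},{"grip":0.055,"dx":0,"dy":0,"dz":-0.03,"ax":0,"ay":0,"az":0},{"grip":0.055,"dx":0,"dy":0,"dz":-0.02,"ax":0,"ay":0,"az":0},{"grip":0.055,"dx":0,"dy":0,"dz":0,"ax":0,"ay":0,"az":0}]' >/dev/null
python3 plan.py 0.406 -0.255 0.14 -26.8
```

```text
t: 13.83
eef_pos: [0.6019, 0.3363, 0.0157]
ee_rot: [-0.141, 3.134, 0.005]
force: [0.5, 0.6, -1.0]
opening: 0.0147
grip_force: 39.2
t 14.67 pos [0.6026 0.3384 0.1518] F [0.9 0.3 1.2] open 0.055 grip 0.0 q7 0.45
turn deg [ 0.6   0.47 31.97] -> then shift mm [ -92.  -618.4   11.8]
```

```bash
python3 - <<'E'
from rig import eyes
from h import *
d=eyes.snapshot("side"); show(d,(110,200,260,312),"pics/s4.png",5)
E
```

```text
(no output)
```

View pics/s4.png

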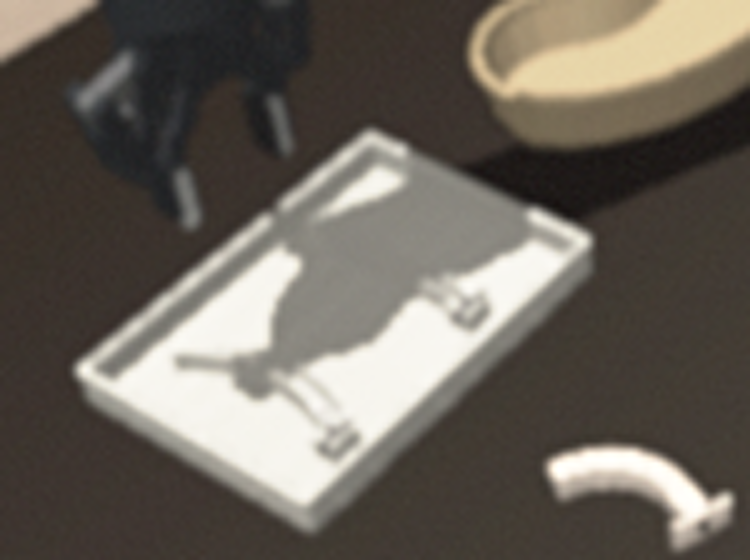

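Both blades lie flat and apart in the tray, at crop (270,385) and (450,295). Now the handle.

```bash
python3 -m inch '[{"grip":0.065,"dx":0,"dy":0,"dz":0,"ax":0,"ay":0,"az":6.4},{"grip":0.065,"dx":0,"dy":0,"dz":0,"ax":0,"ay":0,"az":6.4},{"grip":0.065,"dx":0,"dy":0,"dz":0,"ax":0,"ay":0,"az":6.4},{"grip":0.065,"dx":0,"dy":0,"dz":0,"ax":0,"ay":0,"az":6.4},{"grip":0.065,"dx":0,"dy":0,"dz":0,"ax":0,"ay":0,"az":6.4}]' >/dev/null
python3 -m inch '[{"grip":0.065,"dx":-0.005,"dy":-0.036,"dz":0,"ax":0,"ay":0,"az":0},{"grip":0.065,"dx":-0.005,"dy":-0.036,"dz":0,"ax":0,"ay":0,"az":0},{"grip":0.065,"dx":-0.005,"dy":-0.036,"dz":0,"ax":0,"ay":0,"az":0},{"grip":0.065,"dx":-0.005,"dy":-0.036,"dz":0,"ax":0,"ay":0,"az":0},{"grip":0.065,"dx":-0.005,"dy":-0.036,"dz":0,"ax":0,"ay":0,"az":0}]' >/dev/null
python3 -m inch '[{"grip":0.065,"dx":-0.005,"dy":-0.036,"dz":0,"ax":0,"ay":0,"az":0},{"grip":0.065,"dx":-0.005,"dy":-0.036,"dz":0,"ax":0,"ay":0,"az":0},{"grip":0.065,"dx":-0.005,"dy":-0.036,"dz":0,"ax":0,"ay":0,"az":0},{"grip":0.065,"dx":-0.005,"dy":-0.036,"dz":0,"ax":0,"ay":0,"az":0},{"grip":0.065,"dx":-0.005,"dy":-0.036,"dz":0,"ax":0,"ay":0,"az":0}]' >/dev/null
python3 plan.py 0.406 -0.255 0.14 -26.8
```

```text
t 15.97 pos [ 0.4817 -0.01    0.1431] F [ 1.4 -1.4 -0.1] open 0.0651 grip 0.0 q7 0.2
turn deg [ 0.14  0.03 -0.01] -> then shift mm [ -42.9 -252.8    3.1]
```

```bash
python3 -m inch '[{"grip":0.065,"dx":-0.006,"dy":-0.036,"dz":0,"ax":0,"ay":0,"az":0},{"grip":0.065,"dx":-0.006,"dy":-0.036,"dz":0,"ax":0,"ay":0,"az":0},{"grip":0.065,"dx":-0.006,"dy":-0.036,"dz":0,"ax":0,"ay":0,"az":0},{"grip":0.065,"dx":-0.006,"dy":-0.036,"dz":0,"ax":0,"ay":0,"az":0},{"grip":0.065,"dx":-0.006,"dy":-0.036,"dz":0,"ax":0,"ay":0,"az":0}]' >/dev/null
python3 -m inch '[{"grip":0.065,"dx":-0.006,"dy":-0.036,"dz":0,"ax":0,"ay":0,"az":0},{"grip":0.065,"dx":-0.006,"dy":-0.034,"dz":0,"ax":0,"ay":0,"az":0},{"grip":0.065,"dx":0,"dy":0,"dz":0.025,"ax":0,"ay":0,"az":0},{"grip":0.065,"dx":0,"dy":0,"dz":0.025,"ax":0,"ay":0,"az":0},{"grip":0.065,"dx":0,"dy":0,"dz":0,"ax":0,"ay":0,"az":0}]' >/dev/null
python3 plan.py 0.406 -0.255 0.01 -26.8
```

```text
t 16.8 pos [ 0.4043 -0.2505  0.0893] F [-0.8  1.  -0.2] open 0.0649 grip 0.0 q7 0.6
turn deg [ 0.16 -0.33 -0.17] -> then shift mm [-3.5 -3.3 79.3]
```

```bash
python3 -m inch '[{"grip":0.065,"dx":-0.004,"dy":-0.003,"dz":0.02,"ax":0,"ay":0,"az":0},{"grip":0.065,"dx":0,"dy":0,"dz":0.02,"ax":0,"ay":0,"az":0},{"grip":0.065,"dx":0,"dy":0,"dz":0.01,"ax":0,"ay":0,"az":0},{"grip":0.065,"dx":0,"dy":0,"dz":0,"ax":0,"ay":0,"az":0}]' >/dev/null
python3 plan.py 0.406 -0.255 0.008 -26.8
python3 - <<'E'
from rig import eyes
from h import *
d=eyes.snapshot("side"); show(d,(300,150,420,240),"pics/s5.png",5)
E
```

```text
t 17.13 pos [ 0.4094 -0.2535  0.0417] F [ 0.9 -0.4  0.3] open 0.065 grip 0.0 q7 0.51
turn deg [ 0.19 -0.1   0.05] -> then shift mm [ 2.4 -2.8 33.7]
```

View pics/s5.png

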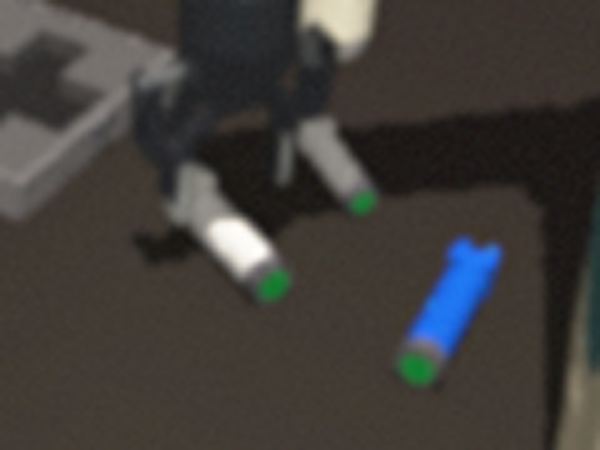

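The fingers (172,190) and (285,170) will straddle the handle's middle (232,238) once lowered. The small handle and the blue one are clear of them.

```bash
python3 -m inch '[{"grip":0.065,"dx":0.002,"dy":-0.002,"dz":0.012,"ax":0,"ay":0,"az":0},{"grip":0.065,"dx":0,"dy":0,"dz":0.01,"ax":0,"ay":0,"az":0},{"grip":0.065,"dx":0,"dy":0,"dz":0.008,"ax":0,"ay":0,"az":0},{"grip":0.065,"dx":0,"dy":0,"dz":0.003,"ax":0,"ay":0,"az":0},{"grip":0.065,"dx":0,"dy":0,"dz":0,"ax":0,"ay":0,"az":0}]' >/dev/null
python3 plan.py 0.406 -0.255 0.008 -26.8
python3 -m inch '[{"grip":0.0,"dx":0,"dy":0,"dz":0,"ax":0,"ay":0,"az":0},{"grip":0.0,"dx":0,"dy":0,"dz":0,"ax":0,"ay":0,"az":0},{"grip":0.0,"dx":0,"dy":0,"dz":0,"ax":0,"ay":0,"az":0},{"grip":0.0,"dx":0,"dy":0,"dz":0,"ax":0,"ay":0,"az":0},{"grip":0.0,"dx":0,"dy":0,"dz":0,"ax":0,"ay":0,"az":0}]' 50
```

```text
t 17.6 pos [ 0.4079 -0.2551  0.0098] F [-0.2 -0.5 -0.2] open 0.0651 grip 0.0 q7 0.44
turn deg [ 0.19  0.08 -0.  ] -> then shift mm [ 1.7 -0.7  1.8]
t: 18.02
eef_pos: [0.4081, -0.2554, 0.0104]
ee_rot: [0.727, 3.053, 0.004]
force: [-1.1, -0.8, 4.7]
opening: 0.0254
grip_force: 48.9
```

```bash
python3 -m inch '[{"grip":0.0,"dx":0,"dy":0,"dz":-0.01,"ax":0,"ay":0,"az":0},{"grip":0.0,"dx":0,"dy":0,"dz":-0.025,"ax":0,"ay":0,"az":0},{"grip":0.0,"dx":0,"dy":0,"dz":-0.03,"ax":0,"ay":0,"az":0},{"grip":0.0,"dx":0,"dy":0,"dz":-0.03,"ax":0,"ay":0,"az":0},{"grip":0.0,"dx":0,"dy":0,"dz":-0.01,"ax":0,"ay":0,"az":0}]'
python3 - <<'E'
from h import *
d=load("top0.npz"); g=d["img"].max(2).astype(int)
# vertical (image) extents of the slot arms per column, subpixel from grey crossing
u,v=np.meshgrid(np.arange(340,390),np.arange(130,185)); k=g[130:185,340:390]<62
P=cast(d,np.c_[u[k],v[k]],.02)[:,:2]
c=P.mean(0)
for it in range(3):
  a=0.052 if it==0 else a
  R=np.array([[np.cos(a),-np.sin(a)],[np.sin(a),np.cos(a)]]); q=(P-c)@R
  arm=np.abs(q[:,1])>.036; f=np.polyfit(q[arm,1],q[arm,0],1); a=a-np.arctan(f[0])
  arm2=np.abs(q[:,0])>.03; f2=np.polyfit(q[arm2,0],q[arm2,1],1)
  print(np.degrees(a),np.degrees(np.arctan(f2[0])),"x-ctr",f[1],"extents",q.min(0),q.max(0))
print(c)
E
python3 plan.py 0.611 -0.292 0.1 93
```

```text
t: 18.43
eef_pos: [0.409, -0.2557, 0.1179]
ee_rot: [0.727, 3.05, 0.003]
force: [0.4, 0.2, -2.0]
opening: 0.0248
grip_force: 49.9
-6.376484624958173 7.236722097109534 x-ctr -0.005419591367111264 extents [-0.08302639 -0.07313677] [0.06627122 0.07111972]
-11.810244849162421 13.533741838619234 x-ctr -0.005583248281231018 extents [-0.0815794  -0.08509999] [0.06662658 0.07360571]
-16.05331611809691 16.058186981924646 x-ctr -0.004357333815300949 extents [-0.08469919 -0.09135805] [0.06755479 0.0744598 ]
[ 0.60619807 -0.29481066]
t 18.43 pos [ 0.409  -0.2557  0.1179] F [ 0.4  0.2 -2. ] open 0.0248 grip 49.878212213516235 q7 0.67
turn deg [ 0.36  0.21 60.19] -> then shift mm [-46.8 199.8  17.9]
```

```bash
python3 -m inch '[{"grip":0.0,"dx":0,"dy":0,"dz":0,"ax":0,"ay":0,"az":6.7},{"grip":0.0,"dx":0,"dy":0,"dz":0,"ax":0,"ay":0,"az":6.7},{"grip":0.0,"dx":0,"dy":0,"dz":0,"ax":0,"ay":0,"az":6.7},{"grip":0.0,"dx":0,"dy":0,"dz":0,"ax":0,"ay":0,"az":6.7},{"grip":0.0,"dx":0,"dy":0,"dz":0,"ax":0,"ay":0,"az":6.7}]' >/dev/null
python3 -m inch '[{"grip":0.0,"dx":0,"dy":0,"dz":0,"ax":0,"ay":0,"az":6.7},{"grip":0.0,"dx":0,"dy":0,"dz":0,"ax":0,"ay":0,"az":6.7},{"grip":0.0,"dx":0,"dy":0,"dz":0,"ax":0,"ay":0,"az":6.7},{"grip":0.0,"dx":0,"dy":0,"dz":0,"ax":0,"ay":0,"az":6.7},{"grip":0.0,"dx":0,"dy":0,"dz":0,"ax":0,"ay":0,"az":0}]' >/dev/null
python3 -m inch '[{"grip":0.0,"dx":-0.008,"dy":0.033,"dz":0,"ax":0,"ay":0,"az":0},{"grip":0.0,"dx":-0.008,"dy":0.033,"dz":0,"ax":0,"ay":0,"az":0},{"grip":0.0,"dx":-0.008,"dy":0.033,"dz":0,"ax":0,"ay":0,"az":0},{"grip":0.0,"dx":-0.008,"dy":0.033,"dz":0,"ax":0,"ay":0,"az":0},{"grip":0.0,"dx":-0.008,"dy":0.033,"dz":0,"ax":0,"ay":0,"az":0}]' >/dev/null
python3 plan.py 0.611 -0.2915 0.06 92.5
```

```text
t 19.68 pos [ 0.5749 -0.2877  0.1142] F [ 0.5  0.  -2.4] open 0.0244 grip 49.81863498687744 q7 -0.11
turn deg [ 0.09 -0.14  0.55] -> then shift mm [-5.3 35.9 54.2]
```

```bash
python3 -m inch '[{"grip":0.0,"dx":-0.005,"dy":0.032,"dz":0,"ax":0,"ay":0,"az":0.5},{"grip":0.0,"dx":0,"dy":0,"dz":0,"ax":0,"ay":0,"az":0},{"grip":0.0,"dx":0,"dy":0,"dz":0.03,"ax":0,"ay":0,"az":0},{"grip":0.0,"dx":0,"dy":0,"dz":0.018,"ax":0,"ay":0,"az":0},{"grip":0.0,"dx":0,"dy":0,"dz":0,"ax":0,"ay":0,"az":0}]' >/dev/null
python3 -m inch '[{"grip":0.0,"dx":0,"dy":0,"dz":0,"ax":0,"ay":0,"az":0}]' >/dev/null
python3 plan.py 0.611 -0.2915 0.022 92.5
python3 - <<'E'
from rig import eyes
from h import *
d=eyes.snapshot("side"); show(d,(220,120,360,225),"pics/s6.png",5)
d=eyes.snapshot("top"); np.savez("top6.npz",**d)
E
```

```text
t 20.18 pos [ 0.605  -0.2902  0.0655] F [-0.4 -0.6 -2.2] open 0.025 grip 50.08600652217865 q7 -0.13
turn deg [-0.02 -0.21 -0.02] -> then shift mm [-1.5  5.9 43.5]
```

View pics/s6.png

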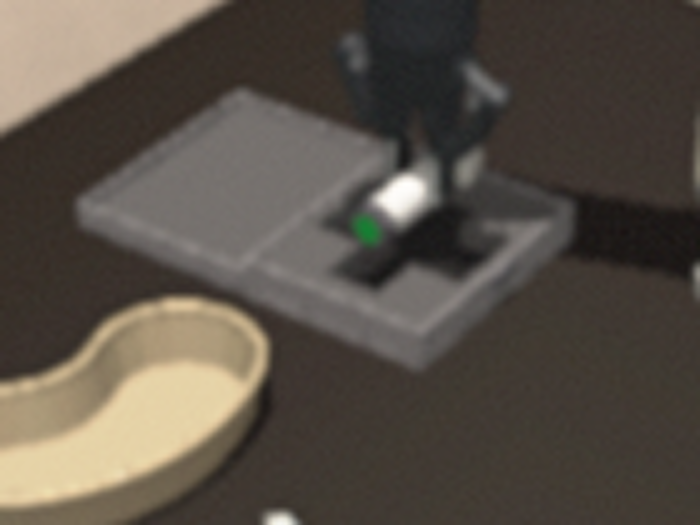

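```bash
python3 - <<'E'
from h import *
from rig import eyes
d=eyes.snapshot("side")
f=lambda u,v,z: print((u,v),cast(d,[(220+u/5,120+v/5)],z)[0].round(4))
print("cap"); f(367,230,.0695)
print("slot end L corner, lower corner"); f(330,266,.028); f(378,293,.028)
print("far arm R end corner (lower)"); f(470,278,.028); f(505,248,.028); 
print("case corner near/left"); f(420,338,.031); f(575,205,.031); f(247,265,.031)
t=load("top0.npz"); h=lambda u,v,z: print((u,v),cast(t,[(160+u/2.85,80+v/2.85)],z)[0].round(4))
print("top: slot ends L,R; cutout top,bottom; base corners"); h(518,209,.028);h(520,243,.028);h(645,204,.028);h(647,238,.028);h(579,170,.028);h(585,280,.028);h(502,295,.031);h(672,284,.031);h(492,158,.031);h(661,152,.031)
E
```

```text
cap
(367, 230) [ 0.5967 -0.2237  0.0695]
slot end L corner, lower corner
(330, 266) [ 0.6279 -0.2216  0.028 ]
(378, 293) [ 0.5819 -0.2166  0.028 ]
far arm R end corner (lower)
(470, 278) [ 0.5427 -0.2689  0.028 ]
(505, 248) [ 0.5448 -0.3128  0.028 ]
case corner near/left
(420, 338) [ 0.5258 -0.19    0.031 ]
(575, 205) [ 0.5342 -0.3831  0.031 ]
(247, 265) [ 0.6715 -0.1843  0.031 ]
top: slot ends L,R; cutout top,bottom; base corners
(518, 209) [ 0.6275 -0.2209  0.028 ]
(520, 243) [ 0.589 -0.222  0.028]
(645, 204) [ 0.6308 -0.3644  0.028 ]
(647, 238) [ 0.5922 -0.3652  0.028 ]
(579, 170) [ 0.6707 -0.2911  0.028 ]
(585, 280) [ 0.546  -0.2938  0.028 ]
(502, 295) [ 0.5304 -0.1996  0.031 ]
(672, 284) [ 0.5394 -0.3906  0.031 ]
(492, 158) [ 0.6852 -0.1927  0.031 ]
(661, 152) [ 0.6891 -0.3837  0.031 ]
```

```bash
python3 - <<'E'
from h import *
d=load("top6.npz"); show(d,(320,110,420,185),"pics/t6.png",8)
E
```

```text
(no output)
```

View pics/t6.png

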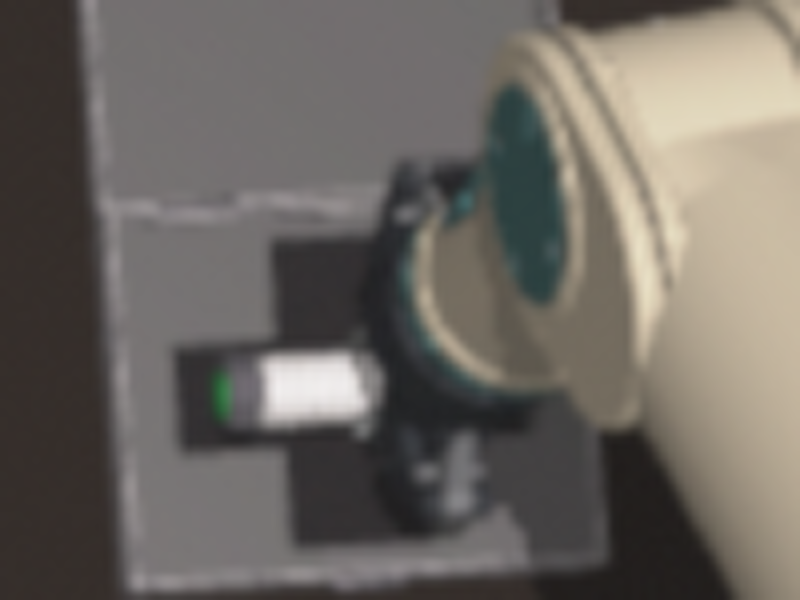

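```bash
python3 -m inch '[{"grip":0.0,"dx":-0.006,"dy":0.007,"dz":0,"ax":0,"ay":0,"az":0},{"grip":0.0,"dx":0,"dy":0,"dz":0,"ax":0,"ay":0,"az":0},{"grip":0.0,"dx":0,"dy":0,"dz":0.012,"ax":0,"ay":0,"az":0},{"grip":0.0,"dx":0,"dy":0,"dz":0,"ax":0,"ay":0,"az":0}]' >/dev/null
python3 plan.py 0.612 -0.296 0.0215 92.5
```

```text
t 20.67 pos [ 0.6125 -0.296   0.0536] F [-0.1  0.4 -2.6] open 0.025 grip 50.10484278202057 q7 -0.13
turn deg [ 0.04 -0.15 -0.13] -> then shift mm [ 0.1 -0.5 32.1]
```

```bash
python3 -m inch '[{"grip":0.0,"dx":0,"dy":0,"dz":0.01,"ax":0,"ay":0,"az":0},{"grip":0.0,"dx":0,"dy":0,"dz":0.008,"ax":0,"ay":0,"az":0},{"grip":0.0,"dx":0,"dy":0,"dz":0.006,"ax":0,"ay":0,"az":0},{"grip":0.0,"dx":0,"dy":0,"dz":0.004,"ax":0,"ay":0,"az":0},{"grip":0.0,"dx":0,"dy":0,"dz":0,"ax":0,"ay":0,"az":0}]'
python3 plan.py 0.612 -0.296 0.0215 92.5
```

```text
t: 21.08
eef_pos: [0.613, -0.2958, 0.0255]
ee_rot: [-2.174, -2.266, -0.004]
force: [0.6, -0.6, -3.0]
opening: 0.025
grip_force: 50.1
t 21.08 pos [ 0.613  -0.2958  0.0255] F [ 0.6 -0.6 -3. ] open 0.025 grip 50.1052451133728 q7 -0.15
turn deg [ 0.04 -0.18 -0.12] -> then shift mm [-0.2 -1.   4. ]
```

Below the foam top (28 mm) with no contact, so it's in the slot.

```bash
python3 -m inch '[{"grip":0.0,"dx":0,"dy":0,"dz":0.002,"ax":0,"ay":0,"az":0},{"grip":0.0,"dx":0,"dy":0,"dz":0.001,"ax":0,"ay":0,"az":0},{"grip":0.0,"dx":0,"dy":0,"dz":0.001,"ax":0,"ay":0,"az":0},{"grip":0.0,"dx":0,"dy":0,"dz":0,"ax":0,"ay":0,"az":0}]'
```

```text
t: 21.42
eef_pos: [0.614, -0.2962, 0.0231]
ee_rot: [2.175, 2.266, 0.006]
force: [0.2, -0.3, -2.8]
opening: 0.0246
grip_force: 50.1
```

```bash
python3 -m inch '[{"grip":0.0,"dx":0,"dy":0,"dz":0.001,"ax":0,"ay":0,"az":0},{"grip":0.0,"dx":0,"dy":0,"dz":0.001,"ax":0,"ay":0,"az":0},{"grip":0.0,"dx":0,"dy":0,"dz":0,"ax":0,"ay":0,"az":0},{"grip":0.0,"dx":0,"dy":0,"dz":0,"ax":0,"ay":0,"az":0}]'
```

```text
t: 21.75
eef_pos: [0.6141, -0.2963, 0.0215]
ee_rot: [2.174, 2.266, 0.006]
force: [-0.5, 0.5, 1.0]
opening: 0.0248
grip_force: 50.4
```

```bash
python3 -m inch '[{"grip":0.055,"dx":0,"dy":0,"dz":0,"ax":0,"ay":0,"az":0},{"grip":0.055,"dx":0,"dy":0,"dz":0,"ax":0,"ay":0,"az":0},{"grip":0.055,"dx":0,"dy":0,"dz":0,"ax":0,"ay":0,"az":0},{"grip":0.055,"dx":0,"dy":0,"dz":0,"ax":0,"ay":0,"az":0},{"grip":0.055,"dx":0,"dy":0,"dz":-0.015,"ax":0,"ay":0,"az":0}]'
python3 -m inch '[{"grip":0.055,"dx":0,"dy":0,"dz":-0.025,"ax":0,"ay":0,"az":0},{"grip":0.055,"dx":0,"dy":0,"dz":-0.03,"ax":0,"ay":0,"az":0},{"grip":0.055,"dx":0,"dy":0,"dz":-0.03,"ax":0,"ay":0,"az":0},{"grip":0.055,"dx":0,"dy":0,"dz":-0.02,"ax":0,"ay":0,"az":0},{"grip":0.055,"dx":0,"dy":0,"dz":0,"ax":0,"ay":0,"az":0}]' >/dev/null
python3 plan.py 0.46 0.0012 0.11 -16.6
python3 - <<'E'
from rig import eyes
from h import *
d=eyes.snapshot("side"); show(d,(220,120,360,225),"pics/s7.png",5)
E
```

```text
t: 22.17
eef_pos: [0.6116, -0.2957, 0.0337]
ee_rot: [-2.172, -2.264, -0.002]
force: [-1.1, -0.7, -0.2]
opening: 0.0548
grip_force: 0.0
t 22.58 pos [ 0.617  -0.2967  0.1477] F [0.7 0.3 1. ] open 0.0551 grip 0.0 q7 -0.07
turn deg [  0.56   0.48 -71.04] -> then shift mm [235.5 240.6  37.7]
```

View pics/s7.png

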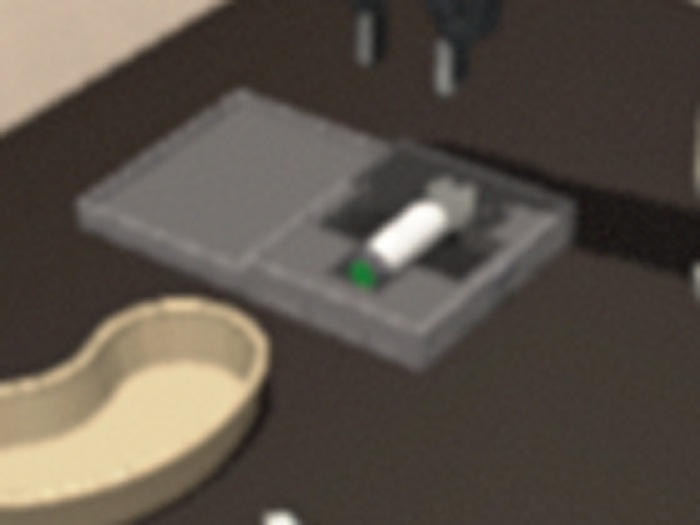

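The handle is bedded in the slot, crop (360,270) to (460,195). Now the syringe: the origin is 29 mm ahead of its flange, at (0.468,-0.0015).

```bash
python3 -m inch '[{"grip":0.055,"dx":0,"dy":0,"dz":0,"ax":0,"ay":0,"az":-7.1},{"grip":0.055,"dx":0,"dy":0,"dz":0,"ax":0,"ay":0,"az":-7.1},{"grip":0.055,"dx":0,"dy":0,"dz":0,"ax":0,"ay":0,"az":-7.1},{"grip":0.055,"dx":0,"dy":0,"dz":0,"ax":0,"ay":0,"az":-7.1},{"grip":0.055,"dx":0,"dy":0,"dz":0,"ax":0,"ay":0,"az":-7.1}]' >/dev/null
python3 -m inch '[{"grip":0.055,"dx":0,"dy":0,"dz":0,"ax":0,"ay":0,"az":-7.1},{"grip":0.055,"dx":0,"dy":0,"dz":0,"ax":0,"ay":0,"az":-7.1},{"grip":0.055,"dx":0,"dy":0,"dz":0,"ax":0,"ay":0,"az":-7.1},{"grip":0.055,"dx":0,"dy":0,"dz":0,"ax":0,"ay":0,"az":-7.1},{"grip":0.055,"dx":0,"dy":0,"dz":0,"ax":0,"ay":0,"az":-7.1}]' >/dev/null
python3 plan.py 0.468 -0.0015 0.11 -16.4
```

```text
t 23.47 pos [ 0.6128 -0.2964  0.1402] F [-0.5  0.9 -0.5] open 0.0555 grip 0.0 q7 1.03
turn deg [0.17 0.01 0.13] -> then shift mm [222.1 242.   30.2]
```

```bash
python3 -m inch '[{"grip":0.055,"dx":0.025,"dy":0.027,"dz":0,"ax":0,"ay":0,"az":0},{"grip":0.055,"dx":0.025,"dy":0.027,"dz":0,"ax":0,"ay":0,"az":0},{"grip":0.055,"dx":0.025,"dy":0.027,"dz":0,"ax":0,"ay":0,"az":0},{"grip":0.055,"dx":0.025,"dy":0.027,"dz":0,"ax":0,"ay":0,"az":0},{"grip":0.055,"dx":0.025,"dy":0.027,"dz":0,"ax":0,"ay":0,"az":0}]' >/dev/null
python3 -m inch '[{"grip":0.055,"dx":0.025,"dy":0.027,"dz":0,"ax":0,"ay":0,"az":0},{"grip":0.055,"dx":0.025,"dy":0.027,"dz":0.02,"ax":0,"ay":0,"az":0},{"grip":0.055,"dx":0.025,"dy":0.027,"dz":0.02,"ax":0,"ay":0,"az":0},{"grip":0.055,"dx":0.02,"dy":0.022,"dz":0.02,"ax":0,"ay":0,"az":0},{"grip":0.055,"dx":0,"dy":0,"dz":0,"ax":0,"ay":0,"az":0}]' >/dev/null
python3 plan.py 0.468 -0.0015 0.007 -16.4
```

```text
t 24.3 pos [4.662e-01 1.000e-04 7.950e-02] F [-0.1 -0.8 -0.2] open 0.0546 grip 0.0 q7 0.2
turn deg [ 0.25 -0.28  0.37] -> then shift mm [-2.2 -1.  72.5]
```

```bash
python3 -m inch '[{"grip":0.055,"dx":-0.002,"dy":-0.001,"dz":0.02,"ax":0,"ay":0,"az":0},{"grip":0.055,"dx":0,"dy":0,"dz":0.015,"ax":0,"ay":0,"az":0},{"grip":0.055,"dx":0,"dy":0,"dz":0.015,"ax":0,"ay":0,"az":0},{"grip":0.055,"dx":0,"dy":0,"dz":0.01,"ax":0,"ay":0,"az":0},{"grip":0.055,"dx":0,"dy":0,"dz":0,"ax":0,"ay":0,"az":0}]' >/dev/null
python3 plan.py 0.468 -0.0015 0.007 -16.4
```

```text
t 24.72 pos [ 0.4716 -0.0077  0.0197] F [0.2 0.4 0.4] open 0.0551 grip 0.0 q7 0.07
turn deg [ 0.07 -0.09 -0.24] -> then shift mm [ 5.2  4.9 12.7]
```

```bash
python3 -m inch '[{"grip":0.055,"dx":0.004,"dy":0.004,"dz":0.002,"ax":0,"ay":0,"az":0},{"grip":0.055,"dx":0,"dy":0,"dz":0.005,"ax":0,"ay":0,"az":0},{"grip":0.055,"dx":0,"dy":0,"dz":0.004,"ax":0,"ay":0,"az":0},{"grip":0.055,"dx":0,"dy":0,"dz":0.001,"ax":0,"ay":0,"az":0},{"grip":0.055,"dx":0,"dy":0,"dz":0,"ax":0,"ay":0,"az":0}]' 25 >/dev/null
python3 plan.py 0.468 -0.0015 0.007 -16.4
python3 -m inch '[{"grip":0.0,"dx":0,"dy":0,"dz":0,"ax":0,"ay":0,"az":0},{"grip":0.0,"dx":0,"dy":0,"dz":0,"ax":0,"ay":0,"az":0},{"grip":0.0,"dx":0,"dy":0,"dz":0,"ax":0,"ay":0,"az":0},{"grip":0.0,"dx":0,"dy":0,"dz":0,"ax":0,"ay":0,"az":0},{"grip":0.0,"dx":0,"dy":0,"dz":0,"ax":0,"ay":0,"az":0}]' 25
```

```text
t 25.13 pos [ 0.4703 -0.0022  0.0095] F [-1.2  0.4 -0.4] open 0.0551 grip 0.0 q7 0.02
turn deg [ 0.16  0.12 -0.24] -> then shift mm [ 2.4 -0.   2.5]
t: 25.55
eef_pos: [0.4705, -0.0021, 0.0098]
ee_rot: [0.454, 3.106, 0.004]
force: [-1.0, -0.9, 3.0]
opening: 0.013
grip_force: 24.1
```

```bash
python3 -m inch '[{"grip":0.0,"dx":0,"dy":0,"dz":-0.01,"ax":0,"ay":0,"az":0},{"grip":0.0,"dx":0,"dy":0,"dz":-0.025,"ax":0,"ay":0,"az":0},{"grip":0.0,"dx":0,"dy":0,"dz":-0.03,"ax":0,"ay":0,"az":0},{"grip":0.0,"dx":0,"dy":0,"dz":-0.03,"ax":0,"ay":0,"az":0},{"grip":0.0,"dx":0,"dy":0,"dz":-0.01,"ax":0,"ay":0,"az":0}]'
python3 -m inch '[{"grip":0.0,"dx":0,"dy":0,"dz":0,"ax":0,"ay":0,"az":6.5},{"grip":0.0,"dx":0,"dy":0,"dz":0,"ax":0,"ay":0,"az":6.5},{"grip":0.0,"dx":0,"dy":0,"dz":0,"ax":0,"ay":0,"az":6.5},{"grip":0.0,"dx":0,"dy":0,"dz":0,"ax":0,"ay":0,"az":6.5},{"grip":0.0,"dx":0,"dy":0,"dz":0,"ax":0,"ay":0,"az":6.5}]' >/dev/null
python3 -m inch '[{"grip":0.0,"dx":0,"dy":0,"dz":0,"ax":0,"ay":0,"az":6.5},{"grip":0.0,"dx":0,"dy":0,"dz":0,"ax":0,"ay":0,"az":6.5},{"grip":0.0,"dx":0,"dy":0,"dz":0,"ax":0,"ay":0,"az":6.5},{"grip":0.0,"dx":0,"dy":0,"dz":0,"ax":0,"ay":0,"az":6.5}]' >/dev/null
python3 plan.py 0.6275 -0.0485 0.1 104.6
```

```text
t: 25.97
eef_pos: [0.4715, -0.0014, 0.1178]
ee_rot: [0.453, 3.102, 0.006]
force: [0.3, -0.6, 0.4]
opening: 0.0132
grip_force: 23.8
t 26.72 pos [ 0.47   -0.0023  0.1145] F [-1.2 -0.   0.3] open 0.0131 grip 23.81418228149414 q7 -0.58
turn deg [ 0.19 -0.09 -0.05] -> then shift mm [-84.5 140.8  14.5]
```

```bash
python3 -m inch '[{"grip":0.0,"dx":-0.017,"dy":0.028,"dz":0,"ax":0,"ay":0,"az":0},{"grip":0.0,"dx":-0.017,"dy":0.028,"dz":0,"ax":0,"ay":0,"az":0},{"grip":0.0,"dx":-0.017,"dy":0.028,"dz":0,"ax":0,"ay":0,"az":0},{"grip":0.0,"dx":-0.017,"dy":0.028,"dz":0,"ax":0,"ay":0,"az":0},{"grip":0.0,"dx":-0.017,"dy":0.029,"dz":0,"ax":0,"ay":0,"az":0}]' >/dev/null
python3 -m inch '[{"grip":0.0,"dx":0,"dy":0,"dz":0,"ax":0,"ay":0,"az":0},{"grip":0.0,"dx":0,"dy":0,"dz":0.025,"ax":0,"ay":0,"az":0},{"grip":0.0,"dx":0,"dy":0,"dz":0.025,"ax":0,"ay":0,"az":0},{"grip":0.0,"dx":0,"dy":0,"dz":0.02,"ax":0,"ay":0,"az":0},{"grip":0.0,"dx":0,"dy":0,"dz":0,"ax":0,"ay":0,"az":0}]' >/dev/null
python3 plan.py 0.6275 -0.0485 0.014 104.6
```

```text
t 27.55 pos [ 0.6248 -0.0486  0.0407] F [-1.1  0.1 -0.3] open 0.0127 grip 23.856875002384186 q7 -0.38
turn deg [-0.25 -0.17  0.29] -> then shift mm [-0.6  2.6 26.7]
```

```bash
python3 -m inch '[{"grip":0.0,"dx":0,"dy":0.002,"dz":0.012,"ax":0,"ay":0,"az":0},{"grip":0.0,"dx":0,"dy":0,"dz":0.008,"ax":0,"ay":0,"az":0},{"grip":0.0,"dx":0,"dy":0,"dz":0.004,"ax":0,"ay":0,"az":0},{"grip":0.0,"dx":0,"dy":0,"dz":0,"ax":0,"ay":0,"az":0},{"grip":0.0,"dx":0,"dy":0,"dz":0,"ax":0,"ay":0,"az":0}]'
```

```text
t: 27.97
eef_pos: [0.6306, -0.0474, 0.0213]
ee_rot: [1.915, 2.489, 0.006]
force: [-0.8, -0.3, 0.6]
opening: 0.0129
grip_force: 23.9
```

```bash
python3 -m inch '[{"grip":0.0,"dx":0,"dy":0,"dz":0.004,"ax":0,"ay":0,"az":0},{"grip":0.0,"dx":0,"dy":0,"dz":0.003,"ax":0,"ay":0,"az":0},{"grip":0.0,"dx":0,"dy":0,"dz":0,"ax":0,"ay":0,"az":0},{"grip":0.0,"dx":0,"dy":0,"dz":0,"ax":0,"ay":0,"az":0}]'
```

```text
t: 28.3
eef_pos: [0.6303, -0.0476, 0.0138]
ee_rot: [1.915, 2.49, 0.005]
force: [-0.5, 0.2, -0.2]
opening: 0.013
grip_force: 23.9
```

```bash
python3 -m inch '[{"grip":0.035,"dx":0,"dy":0,"dz":0,"ax":0,"ay":0,"az":0},{"grip":0.035,"dx":0,"dy":0,"dz":0,"ax":0,"ay":0,"az":0},{"grip":0.035,"dx":0,"dy":0,"dz":0,"ax":0,"ay":0,"az":0},{"grip":0.035,"dx":0,"dy":0,"dz":-0.02,"ax":0,"ay":0,"az":0},{"grip":0.035,"dx":0,"dy":0,"dz":-0.03,"ax":0,"ay":0,"az":0}]'
python3 -m inch '[{"grip":0.035,"dx":0,"dy":0,"dz":-0.03,"ax":0,"ay":0,"az":0},{"grip":0.05,"dx":0,"dy":0,"dz":-0.03,"ax":0,"ay":0,"az":0},{"grip":0.05,"dx":0,"dy":0,"dz":-0.01,"ax":0,"ay":0,"az":-7.1},{"grip":0.05,"dx":0,"dy":0,"dz":0,"ax":0,"ay":0,"az":-7.1},{"grip":0.05,"dx":0,"dy":0,"dz":0,"ax":0,"ay":0,"az":-7.1}]' >/dev/null
python3 -m inch '[{"grip":0.05,"dx":0,"dy":0,"dz":0,"ax":0,"ay":0,"az":-7.1},{"grip":0.05,"dx":0,"dy":0,"dz":0,"ax":0,"ay":0,"az":-7.1},{"grip":0.05,"dx":0,"dy":0,"dz":0,"ax":0,"ay":0,"az":-7.1},{"grip":0.05,"dx":0,"dy":0,"dz":0,"ax":0,"ay":0,"az":-7.1},{"grip":0.05,"dx":0,"dy":0,"dz":0,"ax":0,"ay":0,"az":-7.1}]' >/dev/null
python3 -m inch '[{"grip":0.05,"dx":0,"dy":0,"dz":0,"ax":0,"ay":0,"az":-7.1},{"grip":0.05,"dx":0,"dy":0,"dz":0,"ax":0,"ay":0,"az":-7.1},{"grip":0.05,"dx":0,"dy":0,"dz":0,"ax":0,"ay":0,"az":-7.1},{"grip":0.05,"dx":0,"dy":0,"dz":0,"ax":0,"ay":0,"az":-7.1},{"grip":0.05,"dx":0,"dy":0,"dz":0,"ax":0,"ay":0,"az":0}]' >/dev/null
python3 plan.py 0.394 0.263 0.1 10
```

```text
t: 28.72
eef_pos: [0.6278, -0.0479, 0.0617]
ee_rot: [-1.913, -2.487, 0.0]
force: [-0.2, -0.4, -0.4]
opening: 0.0351
grip_force: 0.0
t 29.97 pos [ 0.6299 -0.0479  0.1336] F [0.6 0.2 0.2] open 0.0502 grip 0.0 q7 1.0
turn deg [0.14 0.16 0.22] -> then shift mm [178.4 347.2  33.6]
```

```bash
python3 -m inch '[{"grip":0.05,"dx":0.016,"dy":0.032,"dz":0,"ax":0,"ay":0,"az":0},{"grip":0.05,"dx":0.016,"dy":0.032,"dz":0,"ax":0,"ay":0,"az":0},{"grip":0.05,"dx":0.016,"dy":0.032,"dz":0,"ax":0,"ay":0,"az":0},{"grip":0.05,"dx":0.016,"dy":0.032,"dz":0,"ax":0,"ay":0,"az":0},{"grip":0.05,"dx":0.016,"dy":0.032,"dz":0,"ax":0,"ay":0,"az":0}]' >/dev/null
python3 -m inch '[{"grip":0.05,"dx":0.016,"dy":0.032,"dz":0,"ax":0,"ay":0,"az":0},{"grip":0.05,"dx":0.016,"dy":0.032,"dz":0,"ax":0,"ay":0,"az":0},{"grip":0.05,"dx":0.016,"dy":0.032,"dz":0,"ax":0,"ay":0,"az":0},{"grip":0.05,"dx":0.016,"dy":0.032,"dz":0,"ax":0,"ay":0,"az":0},{"grip":0.05,"dx":0.016,"dy":0.032,"dz":0,"ax":0,"ay":0,"az":0}]' >/dev/null
python3 -m inch '[{"grip":0.05,"dx":0.016,"dy":0.024,"dz":0.02,"ax":0,"ay":0,"az":0},{"grip":0.05,"dx":0,"dy":0,"dz":0.02,"ax":0,"ay":0,"az":0},{"grip":0.05,"dx":0,"dy":0,"dz":0.02,"ax":0,"ay":0,"az":0},{"grip":0.05,"dx":0,"dy":0,"dz":0.01,"ax":0,"ay":0,"az":0},{"grip":0.05,"dx":0,"dy":0,"dz":0,"ax":0,"ay":0,"az":0}]' >/dev/null
python3 plan.py 0.394 0.263 0.007 10
python3 - <<'E'
from rig import eyes
from h import *
d=eyes.snapshot("side"); show(d,(170,190,330,310),"pics/s8.png",5)
E
```

```text
t 31.22 pos [0.3958 0.2596 0.0623] F [0.2 0.  0.3] open 0.05 grip 0.0 q7 -0.0
turn deg [-0.01  0.02 -0.08] -> then shift mm [ 1.2  3.7 55.3]
```

View pics/s8.png

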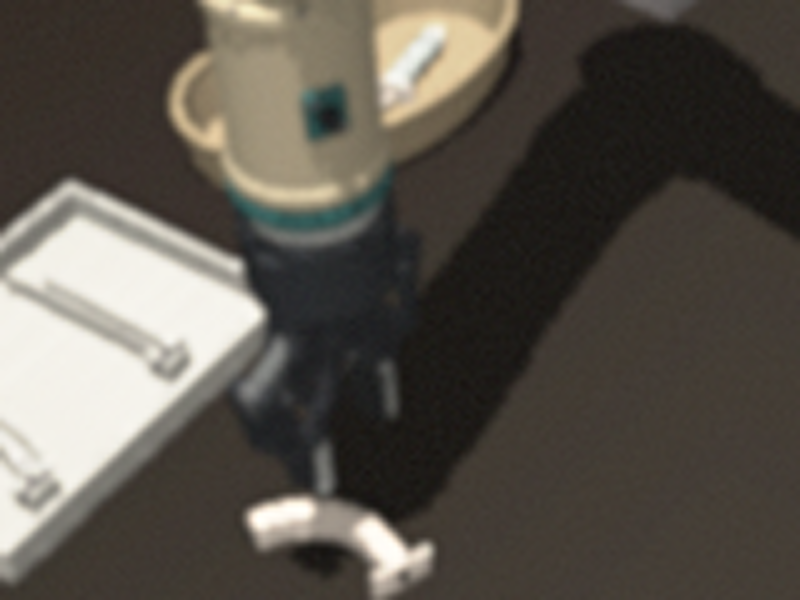

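The syringe lies in the dish at crop (415,65). The fingers (322,490) and (390,410) will straddle the airway bow (340,515) once lowered.

```bash
python3 -m inch '[{"grip":0.05,"dx":0.001,"dy":0.003,"dz":0.015,"ax":0,"ay":0,"az":0},{"grip":0.05,"dx":0,"dy":0,"dz":0.014,"ax":0,"ay":0,"az":0},{"grip":0.05,"dx":0,"dy":0,"dz":0.01,"ax":0,"ay":0,"az":0},{"grip":0.05,"dx":0,"dy":0,"dz":0.006,"ax":0,"ay":0,"az":0},{"grip":0.05,"dx":0,"dy":0,"dz":0,"ax":0,"ay":0,"az":0}]' 25 >/dev/null
python3 plan.py 0.394 0.263 0.009 10
```

```text
t 31.68 pos [0.3956 0.2631 0.0188] F [ 0.5  0.3 -0.3] open 0.0502 grip 0.0 q7 -0.1
turn deg [ 0.09  0.17 -0.03] -> then shift mm [1.5 0.2 9.8]
```

```bash
python3 -m inch '[{"grip":0.05,"dx":0.001,"dy":0,"dz":0.005,"ax":0,"ay":0,"az":0},{"grip":0.05,"dx":0,"dy":0,"dz":0.005,"ax":0,"ay":0,"az":0},{"grip":0.05,"dx":0,"dy":0,"dz":0,"ax":0,"ay":0,"az":0},{"grip":0.0,"dx":0,"dy":0,"dz":0,"ax":0,"ay":0,"az":0},{"grip":0.0,"dx":0,"dy":0,"dz":0,"ax":0,"ay":0,"az":0}]' 25 >/dev/null
python3 -m inch '[{"grip":0.0,"dx":0,"dy":0,"dz":0,"ax":0,"ay":0,"az":0},{"grip":0.0,"dx":0,"dy":0,"dz":0,"ax":0,"ay":0,"az":0},{"grip":0.0,"dx":0,"dy":0,"dz":0,"ax":0,"ay":0,"az":0},{"grip":0.0,"dx":0,"dy":0,"dz":0,"ax":0,"ay":0,"az":0}]'
python3 -m inch '[{"grip":0.0,"dx":0,"dy":0,"dz":-0.01,"ax":0,"ay":0,"az":0},{"grip":0.0,"dx":0,"dy":0,"dz":-0.025,"ax":0,"ay":0,"az":0},{"grip":0.0,"dx":0,"dy":0,"dz":-0.03,"ax":0,"ay":0,"az":0},{"grip":0.0,"dx":0,"dy":0,"dz":-0.03,"ax":0,"ay":0,"az":0},{"grip":0.0,"dx":0,"dy":0,"dz":-0.01,"ax":0,"ay":0,"az":0}]'
```

```text
t: 32.43
eef_pos: [0.3946, 0.2631, 0.0092]
ee_rot: [-0.275, 3.126, 0.003]
force: [-0.5, -1.4, 3.6]
opening: 0.0121
grip_force: 24.6
t: 32.85
eef_pos: [0.3949, 0.2645, 0.1171]
ee_rot: [-0.276, 3.123, 0.008]
force: [-0.2, 0.1, 0.6]
opening: 0.0118
grip_force: 24.4
```

```bash
python3 -m inch '[{"grip":0.0,"dx":0,"dy":0,"dz":0,"ax":0,"ay":0,"az":7.1},{"grip":0.0,"dx":0,"dy":0,"dz":0,"ax":0,"ay":0,"az":7.1},{"grip":0.0,"dx":0,"dy":0,"dz":0,"ax":0,"ay":0,"az":7.1},{"grip":0.0,"dx":0,"dy":0,"dz":0,"ax":0,"ay":0,"az":7.1},{"grip":0.0,"dx":0,"dy":0,"dz":0,"ax":0,"ay":0,"az":7.1}]' >/dev/null
python3 -m inch '[{"grip":0.0,"dx":0,"dy":0,"dz":0,"ax":0,"ay":0,"az":7.1},{"grip":0.0,"dx":0,"dy":0,"dz":0,"ax":0,"ay":0,"az":7.1},{"grip":0.0,"dx":0,"dy":0,"dz":0,"ax":0,"ay":0,"az":7.1},{"grip":0.0,"dx":0,"dy":0,"dz":0,"ax":0,"ay":0,"az":7.1},{"grip":0.0,"dx":0,"dy":0,"dz":0,"ax":0,"ay":0,"az":7.1}]' >/dev/null
python3 -m inch '[{"grip":0.0,"dx":0,"dy":0,"dz":0,"ax":0,"ay":0,"az":7.1},{"grip":0.0,"dx":0,"dy":0,"dz":0,"ax":0,"ay":0,"az":7.1},{"grip":0.0,"dx":0,"dy":0,"dz":0,"ax":0,"ay":0,"az":7.1},{"grip":0.0,"dx":0,"dy":0,"dz":0,"ax":0,"ay":0,"az":7.1},{"grip":0.0,"dx":0,"dy":0,"dz":0,"ax":0,"ay":0,"az":7.1}]' >/dev/null
python3 -m inch '[{"grip":0.0,"dx":0,"dy":0,"dz":0,"ax":0,"ay":0,"az":7.1},{"grip":0.0,"dx":0,"dy":0,"dz":0,"ax":0,"ay":0,"az":7.1},{"grip":0.0,"dx":0,"dy":0,"dz":0,"ax":0,"ay":0,"az":7.1},{"grip":0.0,"dx":0,"dy":0,"dz":0,"ax":0,"ay":0,"az":2}]' >/dev/null
python3 plan.py 0.639 0.0378 0.11 60.2
```

```text
t 34.43 pos [0.394 0.263 0.114] F [ 0.  -0.2 -0.4] open 0.0117 grip 24.41288598997744 q7 -1.73
turn deg [ 0.08 -0.2  -0.22] -> then shift mm [-73.7 324.5   4. ]
```

```bash
python3 -m inch '[{"grip":0.0,"dx":-0.007,"dy":0.032,"dz":0,"ax":0,"ay":0,"az":0},{"grip":0.0,"dx":-0.007,"dy":0.032,"dz":0,"ax":0,"ay":0,"az":0},{"grip":0.0,"dx":-0.007,"dy":0.032,"dz":0,"ax":0,"ay":0,"az":0},{"grip":0.0,"dx":-0.007,"dy":0.032,"dz":0,"ax":0,"ay":0,"az":0},{"grip":0.0,"dx":-0.007,"dy":0.032,"dz":0,"ax":0,"ay":0,"az":0}]' >/dev/null
python3 -m inch '[{"grip":0.0,"dx":-0.008,"dy":0.032,"dz":0,"ax":0,"ay":0,"az":0},{"grip":0.0,"dx":-0.008,"dy":0.032,"dz":0,"ax":0,"ay":0,"az":0},{"grip":0.0,"dx":-0.008,"dy":0.032,"dz":0,"ax":0,"ay":0,"az":0},{"grip":0.0,"dx":-0.008,"dy":0.032,"dz":0,"ax":0,"ay":0,"az":0},{"grip":0.0,"dx":-0.008,"dy":0.032,"dz":0,"ax":0,"ay":0,"az":0}]' >/dev/null
python3 -m inch '[{"grip":0.0,"dx":0,"dy":0,"dz":0,"ax":0,"ay":0,"az":0},{"grip":0.0,"dx":0,"dy":0,"dz":0.02,"ax":0,"ay":0,"az":0},{"grip":0.0,"dx":0,"dy":0,"dz":0,"ax":0,"ay":0,"az":0}]' >/dev/null
python3 plan.py 0.639 0.0378 0.0145 60.2
```

```text
t 35.52 pos [0.6329 0.038  0.0911] F [-1.5 -0.3 -0.1] open 0.0116 grip 24.462016449797375 q7 -1.1
turn deg [-0.16 -0.03  0.  ] -> then shift mm [ 2.8  5.4 76.6]
```

```bash
python3 -m inch '[{"grip":0.0,"dx":0.002,"dy":0.004,"dz":0.02,"ax":0,"ay":0,"az":0},{"grip":0.0,"dx":0,"dy":0,"dz":0.02,"ax":0,"ay":0,"az":0},{"grip":0.0,"dx":0,"dy":0,"dz":0.015,"ax":0,"ay":0,"az":0},{"grip":0.0,"dx":0,"dy":0,"dz":0.01,"ax":0,"ay":0,"az":0},{"grip":0.0,"dx":0,"dy":0,"dz":0,"ax":0,"ay":0,"az":0}]'
python3 plan.py 0.639 0.0378 0.0145 60.2
```

```text
t: 35.93
eef_pos: [0.6376, 0.0391, 0.0269]
ee_rot: [-2.714, -1.577, 0.001]
force: [-0.0, 0.2, 0.4]
opening: 0.0118
grip_force: 24.4
t 35.93 pos [0.6376 0.0391 0.0269] F [-0.   0.2  0.4] open 0.0118 grip 24.43010279551345 q7 -1.15
turn deg [-0.13 -0.05  0.12] -> then shift mm [-0.4  1.9 12.4]
```

```bash
python3 -m inch '[{"grip":0.0,"dx":0,"dy":0,"dz":0.006,"ax":0,"ay":0,"az":0},{"grip":0.0,"dx":0,"dy":0,"dz":0.004,"ax":0,"ay":0,"az":0},{"grip":0.0,"dx":0,"dy":0,"dz":0.002,"ax":0,"ay":0,"az":0},{"grip":0.0,"dx":0,"dy":0,"dz":0,"ax":0,"ay":0,"az":0}]'
python3 -m inch '[{"grip":0.03,"dx":0,"dy":0,"dz":0,"ax":0,"ay":0,"az":0},{"grip":0.03,"dx":0,"dy":0,"dz":0,"ax":0,"ay":0,"az":0},{"grip":0.03,"dx":0,"dy":0,"dz":0,"ax":0,"ay":0,"az":0},{"grip":0.03,"dx":0,"dy":0,"dz":-0.02,"ax":0,"ay":0,"az":0},{"grip":0.03,"dx":0,"dy":0,"dz":-0.03,"ax":0,"ay":0,"az":0}]'
python3 -m inch '[{"grip":0.03,"dx":0,"dy":-0.01,"dz":-0.04,"ax":0,"ay":0,"az":0},{"grip":0.03,"dx":0,"dy":-0.03,"dz":-0.02,"ax":0,"ay":0,"az":0},{"grip":0.03,"dx":0,"dy":-0.035,"dz":-0.02,"ax":0,"ay":0,"az":0},{"grip":0.03,"dx":0,"dy":-0.035,"dz":0,"ax":0,"ay":0,"az":0},{"grip":0.03,"dx":0,"dy":-0.035,"dz":0,"ax":0,"ay":0,"az":0}]'
python3 - <<'E'
from rig import eyes
from h import *
d=eyes.snapshot("side"); show(d,(110,120,350,300),"pics/s9.png",3.33)
d=eyes.snapshot("top"); show(d,(140,80,420,290),"pics/t9.png",2.85)
E
```

```text
t: 36.27
eef_pos: [0.6397, 0.039, 0.0172]
ee_rot: [-2.717, -1.577, -0.006]
force: [-0.6, 1.1, -0.6]
opening: 0.0119
grip_force: 24.4
t: 36.68
eef_pos: [0.6371, 0.0383, 0.0651]
ee_rot: [-2.714, -1.576, 0.003]
force: [0.5, -0.7, 0.0]
opening: 0.0299
grip_force: 0.0
t: 37.1
eef_pos: [0.513, 0.1114, 0.1487]
ee_rot: [2.717, 1.576, 0.011]
force: [-0.1, 0.6, 0.2]
opening: 0.03
grip_force: 0.0
```

View pics/s9.png

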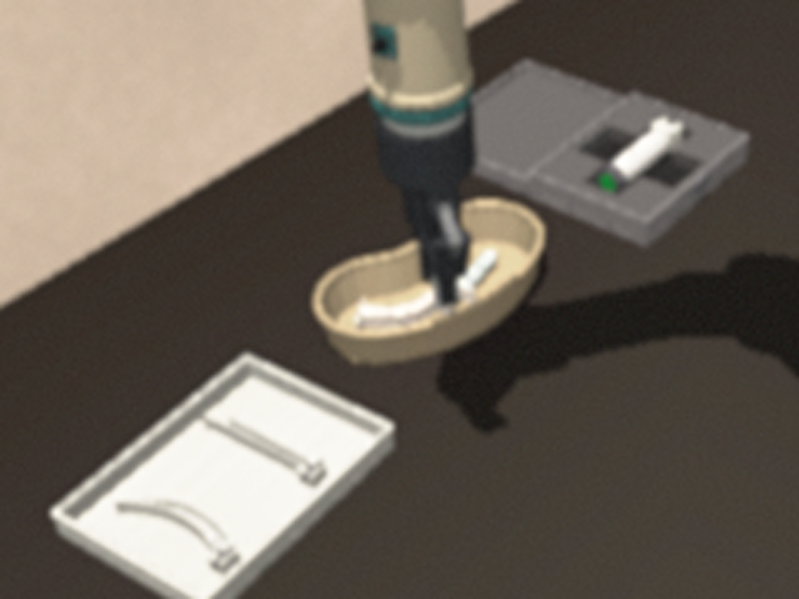

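View pics/t9.png

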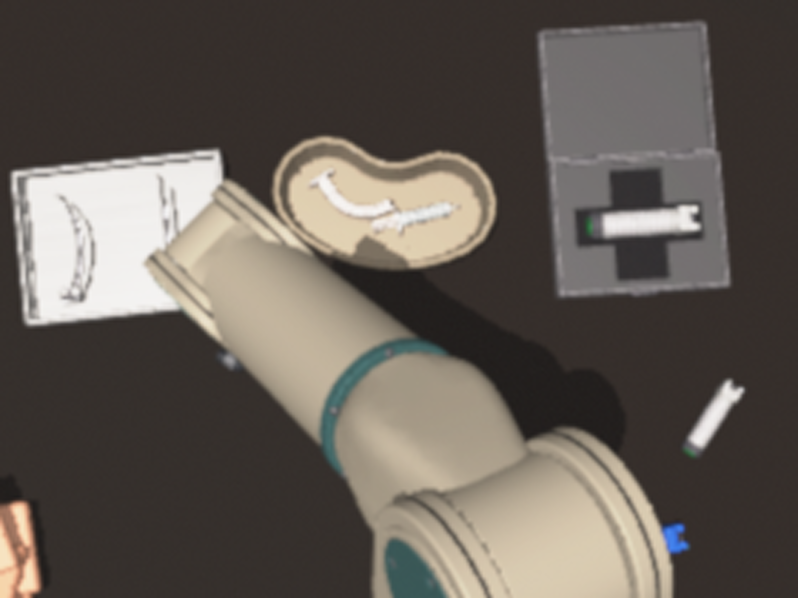

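The top view shows the airway and syringe in the dish at (370,205), the handle bedded in its slot at (640,222), and the blades apart in the tray at (80,250) and (168,210). The robot is clear of everything. I let the scene settle briefly and hand in.

```bash
python3 -m inch '[{"grip":0.03,"dx":0,"dy":0,"dz":0,"ax":0,"ay":0,"az":0},{"grip":0.03,"dx":0,"dy":0,"dz":0,"ax":0,"ay":0,"az":0},{"grip":0.03,"dx":0,"dy":0,"dz":0,"ax":0,"ay":0,"az":0}]' >/dev/null; python3 -c "
from rig import job
print(job.close_job())"
```

```text
the job is handed in; nothing more can be done
None
```

The kit is sorted and handed in at about 37 s, with the blades flat and apart in the tray, the handle bedded in its foam slot, and the syringe and airway in the dish, but the curved blade was let go about 6 mm above the tray floor instead of being lowered all the way.

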